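Load the washer carrier and lock its hold-down knob

TASK

Load the washer carrier: turn the black hold-down knob anticlockwise to its stop, lift it out and park it upright on the ring stand. Then move the grey test block from the carrier to lie flat in its small steel tray, and seat every steel cassette on the bench flat and fully home in a carrier pocket of its own. Finally put the knob back in the carrier's socket, all the way down, and turn it clockwise to its stop so that it locks over the cassettes; leave everything else on the bench where it is.

Things in the scene. Friction and masses are not known exactly. Their poses are not given: they have to be found in the camera images.
- knob: Black hold-down bayonet knob, 0.35 kg, same after a half turn. Origin: centre of its disc's underside, z up. Disc 110 mm across, 8 mm thick (z 0 to 8). Below it a stem 16 mm across ending in a cross lug 52 (x) x 10 (y) mm, z -10 to -18. Starts locked in the socket, its x 1.05 to 1.25 rad clockwise (from above) of the slot; turns about z against slight friction only.
- knob_grip (a point): Point in the knob's grip bar, on its axis, 30 mm above the knob's origin. The bar stands on the disc, 76 mm long (along the knob's x, parallel to the lug), 18 mm wide (y), from 8 to 42 mm above the knob's origin.
- socket (a point): Centre of the bayonet slot, on the top face of the tower (72 x 68 mm, 43.5 mm above the bench) at the carrier's centre; x along the slot. Slot 60 (x) x 20 mm with a 24 mm square middle, plate 8 mm thick. The lug passes with knob x within 0.17 rad of slot x. Stops: 0.14 rad anticlockwise of the slot (unlocked), 1.3 rad clockwise (locked). Seated, the knob's origin is here, side play 4 mm.
- carrier: The washer load carrier, fixed to the bench: steel base 230 (x) x 206 (y) x 6 mm with white pocket rims to 14 mm above the bench. Origin: centre of its underside; x along the pockets and the slot. The seated knob's disc overhangs the inner corners of all four pockets, 1.5 mm above seated cassettes (so they go in only with the knob out).
- pocket1 (a point): Floor centre of one of the carrier's four like pockets, one holds the test block at the start; x along its length, z up. 92 (x) x 60 (y) mm inside, a 24 mm wide notch in each end for the tabs, rim 8 mm high, floor 6 mm above the bench. Any cassette fits, either way round. At carrier x -57, y +66.5 mm.
- pocket2 (a point): Floor centre of one of the carrier's four like pockets, one holds the test block at the start; x along its length, z up. 92 (x) x 60 (y) mm inside, a 24 mm wide notch in each end for the tabs, rim 8 mm high, floor 6 mm above the bench. Any cassette fits, either way round. At carrier x +57, y +66.5 mm.
- pocket3 (a point): Floor centre of one of the carrier's four like pockets, one holds the test block at the start; x along its length, z up. 92 (x) x 60 (y) mm inside, a 24 mm wide notch in each end for the tabs, rim 8 mm high, floor 6 mm above the bench. Any cassette fits, either way round. At carrier x -57, y -66.5 mm.
- pocket4 (a point): Floor centre of one of the carrier's four like pockets, one holds the test block at the start; x along its length, z up. 92 (x) x 60 (y) mm inside, a 24 mm wide notch in each end for the tabs, rim 8 mm high, floor 6 mm above the bench. Any cassette fits, either way round. At carrier x +57, y -66.5 mm.
- stand: Plain aluminium ring stand fixed to the bench, for parking the knob: a ring 92 mm outside and 68 mm inside diameter, top 30 mm above the bench, on a round foot 164 mm across and 6 mm thick. Origin: centre of its underside. The knob parked on it has its disc lying on the ring and its lug hanging inside, its origin 30 mm above the bench.
- cassette1: Closed steel instrument cassette, perforated lid: body 88 (x) x 56 (y) x 36 mm high, plus at each end a tab 20 mm wide, 30 mm high, 10 mm long (108 mm over tabs); 0.2 to 0.45 kg; same after a half turn. Origin: centre of underside; x along its length, z up. Starts flat on the bench beside the carrier, x within 0.9 rad of straight ahead; may be absent.
- cassette2: Closed steel instrument cassette, perforated lid: body 88 (x) x 56 (y) x 36 mm high, plus at each end a tab 20 mm wide, 30 mm high, 10 mm long (108 mm over tabs); 0.2 to 0.45 kg; same after a half turn. Origin: centre of underside; x along its length, z up. Starts flat on the bench beside the carrier, x within 0.9 rad of straight ahead; may be absent.
- cassette3: Closed steel instrument cassette, perforated lid: body 88 (x) x 56 (y) x 36 mm high, plus at each end a tab 20 mm wide, 30 mm high, 10 mm long (108 mm over tabs); 0.2 to 0.45 kg; same after a half turn. Origin: centre of underside; x along its length, z up. Starts flat on the bench beside the carrier, x within 0.9 rad of straight ahead; may be absent.
- cassette4: Closed steel instrument cassette, perforated lid: body 88 (x) x 56 (y) x 36 mm high, plus at each end a tab 20 mm wide, 30 mm high, 10 mm long (108 mm over tabs); 0.2 to 0.45 kg; same after a half turn. Origin: centre of underside; x along its length, z up. Starts flat on the bench beside the carrier, x within 0.9 rad of straight ahead; may be absent.
- block1: Grey plastic cleaning-test block, 84 (x) x 54 (y) x 34 mm high, plain box with a round dark window on top, 0.2 kg. Starts flat in pocket1 under the knob's disc. Exactly one of block1 to block4 is present. Origin: centre of its underside, x along its length, z up. Belongs in the tray.
- block2: Grey plastic cleaning-test block, 84 (x) x 54 (y) x 34 mm high, plain box with a round dark window on top, 0.2 kg. Starts flat in pocket2 under the knob's disc. Exactly one of block1 to block4 is present. Origin: centre of its underside, x along its length, z up. Belongs in the tray.
- block3: Grey plastic cleaning-test block, 84 (x) x 54 (y) x 34 mm high, plain box with a round dark window on top, 0.2 kg. Starts flat in pocket3 under the knob's disc. Exactly one of block1 to block4 is present. Origin: centre of its underside, x along its length, z up. Belongs in the tray.
- block4: Grey plastic cleaning-test block, 84 (x) x 54 (y) x 34 mm high, plain box with a round dark window on top, 0.2 kg. Starts flat in pocket4 under the knob's disc. Exactly one of block1 to block4 is present. Origin: centre of its underside, x along its length, z up. Belongs in the tray.
- tray: Small open steel tray fixed to the bench, for the test block: outside 112 (x) x 82 (y) mm, walls 4 mm thick and 14 mm high, inside 104 x 74 mm, floor 4 mm thick. Origin: centre of its underside, x along its length, z up.
- brush: Bystander: cleaning brush about 170 mm long lying on the bench beyond the carrier. Leave alone.
- detergent: Bystander: white bottle 60 mm in diameter, 150 mm tall. Leave alone.
- jar: Bystander: clear jar 56 mm in diameter, 80 mm tall. Leave alone.
- bowl: Bystander: steel bowl 100 mm in diameter, 45 mm tall. Leave alone.
- beaker: Bystander: steel beaker 68 mm in diameter, 80 mm tall. Leave alone.
- case: Bystander: small black case 50 x 90 x 30 mm. Leave alone.
There are look-alikes about, which are no part of the job. What is shaped like the cassette1 but blue or purple is not meant.

How it is judged:
On the way, in this order (a step that is already met when the one before it is completed fails the run):
1. the knob has been turned, lifted out and parked upright on the ring stand, released (horizontal distance between knob and stand below 0.015 m and z of knob in the frame of stand below 0.034 m and angle between knob's own z axis and vertical below 0.1 rad and linear speed of knob below 0.03 m/s and contact force between the fingers and knob below 0.1 N), for 0.2 s.
2. the test block lies flat in its tray and every cassette present is seated flat in a pocket (((horizontal distance between cassette1 and pocket1 below 0.005 m and z of cassette1 in the frame of pocket1 between -0.003 and 0.003 m and angle between cassette1's own z axis and vertical below 0.05 rad and angle between the x axis of cassette1 and the x axis of pocket1, either way round below 0.07 rad) or (horizontal distance between cassette1 and pocket2 below 0.005 m and z of cassette1 in the frame of pocket2 between -0.003 and 0.003 m and angle between cassette1's own z axis and vertical below 0.05 rad and angle between the x axis of cassette1 and the x axis of pocket2, either way round below 0.07 rad) or (horizontal distance between cassette1 and pocket3 below 0.005 m and z of cassette1 in the frame of pocket3 between -0.003 and 0.003 m and angle between cassette1's own z axis and vertical below 0.05 rad and angle between the x axis of cassette1 and the x axis of pocket3, either way round below 0.07 rad) or (horizontal distance between cassette1 and pocket4 below 0.005 m and z of cassette1 in the frame of pocket4 between -0.003 and 0.003 m and angle between cassette1's own z axis and vertical below 0.05 rad and angle between the x axis of cassette1 and the x axis of pocket4, either way round below 0.07 rad)) and ((horizontal distance between cassette2 and pocket1 below 0.005 m and z of cassette2 in the frame of pocket1 between -0.003 and 0.003 m and angle between cassette2's own z axis and vertical below 0.05 rad and angle between the x axis of cassette2 and the x axis of pocket1, either way round below 0.07 rad) or (horizontal distance between cassette2 and pocket2 below 0.005 m and z of cassette2 in the frame of pocket2 between -0.003 and 0.003 m and angle between cassette2's own z axis and vertical below 0.05 rad and angle between the x axis of cassette2 and the x axis of pocket2, either way round below 0.07 rad) or (horizontal distance between cassette2 and pocket3 below 0.005 m and z of cassette2 in the frame of pocket3 between -0.003 and 0.003 m and angle between cassette2's own z axis and vertical below 0.05 rad and angle between the x axis of cassette2 and the x axis of pocket3, either way round below 0.07 rad) or (horizontal distance between cassette2 and pocket4 below 0.005 m and z of cassette2 in the frame of pocket4 between -0.003 and 0.003 m and angle between cassette2's own z axis and vertical below 0.05 rad and angle between the x axis of cassette2 and the x axis of pocket4, either way round below 0.07 rad)) and ((horizontal distance between cassette3 and pocket1 below 0.005 m and z of cassette3 in the frame of pocket1 between -0.003 and 0.003 m and angle between cassette3's own z axis and vertical below 0.05 rad and angle between the x axis of cassette3 and the x axis of pocket1, either way round below 0.07 rad) or (horizontal distance between cassette3 and pocket2 below 0.005 m and z of cassette3 in the frame of pocket2 between -0.003 and 0.003 m and angle between cassette3's own z axis and vertical below 0.05 rad and angle between the x axis of cassette3 and the x axis of pocket2, either way round below 0.07 rad) or (horizontal distance between cassette3 and pocket3 below 0.005 m and z of cassette3 in the frame of pocket3 between -0.003 and 0.003 m and angle between cassette3's own z axis and vertical below 0.05 rad and angle between the x axis of cassette3 and the x axis of pocket3, either way round below 0.07 rad) or (horizontal distance between cassette3 and pocket4 below 0.005 m and z of cassette3 in the frame of pocket4 between -0.003 and 0.003 m and angle between cassette3's own z axis and vertical below 0.05 rad and angle between the x axis of cassette3 and the x axis of pocket4, either way round below 0.07 rad)) and ((horizontal distance between cassette4 and pocket1 below 0.005 m and z of cassette4 in the frame of pocket1 between -0.003 and 0.003 m and angle between cassette4's own z axis and vertical below 0.05 rad and angle between the x axis of cassette4 and the x axis of pocket1, either way round below 0.07 rad) or (horizontal distance between cassette4 and pocket2 below 0.005 m and z of cassette4 in the frame of pocket2 between -0.003 and 0.003 m and angle between cassette4's own z axis and vertical below 0.05 rad and angle between the x axis of cassette4 and the x axis of pocket2, either way round below 0.07 rad) or (horizontal distance between cassette4 and pocket3 below 0.005 m and z of cassette4 in the frame of pocket3 between -0.003 and 0.003 m and angle between cassette4's own z axis and vertical below 0.05 rad and angle between the x axis of cassette4 and the x axis of pocket3, either way round below 0.07 rad) or (horizontal distance between cassette4 and pocket4 below 0.005 m and z of cassette4 in the frame of pocket4 between -0.003 and 0.003 m and angle between cassette4's own z axis and vertical below 0.05 rad and angle between the x axis of cassette4 and the x axis of pocket4, either way round below 0.07 rad)) and linear speed of each of cassette1, cassette2, cassette3, cassette4, block1, block2, block3, block4 below 0.03 m/s and horizontal distance between each of block1, block2, block3, block4 and tray below 0.03 m and z of each of block1, block2, block3, block4 in the frame of tray below 0.008 m and angle between each of block1, block2, block3, block4's own z axis and vertical below 0.06 rad), for 0.2 s.
At the end, for the whole second after the job is handed in: Each cassette present is in a pocket: within 5 mm of its centre, 3 mm of its floor, level to 0.05 rad, square to 0.07. The test block lies flat in its tray. The knob is in the socket: within 6 mm of centre, 3 mm of fully down, upright to 0.06, turned at least 1.0 rad from the slot. All at rest (all of step 2 and horizontal distance between knob and socket below 0.006 m and z of knob in the frame of socket between -0.003 and 0.003 m and angle between knob's own z axis and vertical below 0.06 rad and angle between the x axis of knob and the x axis of socket, either way round above 1 rad and linear speed of knob below 0.03 m/s); the robot touches nothing.
It fails at once if a bystander was moved more than 50 mm or knocked over (distance of any of brush, detergent, jar, bowl, beaker, case from where it was at the start of the episode above 0.05 m or angle between any of detergent, jar, bowl, beaker, case's own z axis and vertical above 0.6 rad).
Of cassette1, cassette2, cassette3, cassette4 only 3 to 4 are there at a start; the rules pass over those that are not, and their reading is None.
Of block1, block2, block3, block4 only 1 to 1 are there at a start; the rules pass over those that are not, and their reading is None.
At some moment in a run one of cassette1, cassette2, cassette3, cassette4 may be knocked a few centimetres aside while the robot is not near it.
It also fails if it takes over 208 s, if anything falls off the work surface, if the arm or the gripper's body presses on something with over 40 N, if the wrist force passes 120 N, or if a joint passes its speed limit or range.

ROBOT

A 6-joint arm with a two-finger parallel gripper is mounted at the origin on the work surface. World frame = base frame: x ahead of the robot, y to its left, z up, the work surface at z = 0. Lengths are in m, angles in rad, forces in N, time in s.
With the tool pointing down it reaches from about 0.4 to 0.825 m from the base axis. Payload 7 kg.
Tool frame: the origin (TCP) lies on the centre line of the jaws, within the pads' length; the fingertips stand env.tip_reach ahead of it and the grasp point (between the pads) lies 11 mm behind it (env.tip_reach is the distance from the TCP to the fingertips, in m); z points along the fingers, y is the line along which they close (so a half turn about z gives the same grasp; the last joint's range is limited). The gripper opens to 88 mm and grips with 3 to 60 N. Pads are 19 mm wide; open, the fingers measure 130 mm over their backs; the gripper's body (78 mm by 193 mm) begins 47 mm behind the grasp point.
Start: joints at [-0.843, 0.359, 0.012, 0, -1.224, -0.288], TCP at [0.287, -0.611, 0.235] pointing down, gripper open.
Joint ranges: [-3.07, 3.07], [-1.43, 2.12], [-1.02, 1.25], [-3.03, 1.67], [-3.05, -0], [-3.03, 3.03]. Speed limits (rad/s): [2.39, 2.39, 3.01, 3.14, 3.14, 3.14].

INTERFACE

Orientations are given as [roll, pitch, yaw] about the fixed x, y, z axes, in that order (R = Rz(yaw) Ry(pitch) Rx(roll)).
In Python, from rig import get_obs, camera, env gives the robot as it stands.
- The arm moves only by the tool jog_arm, never from a script. Its argument "commands" is a list of rows, each a list of 5 numbers: the opening, from 0 (shut) to 1 (fully open), then the shift along the tool's x, y, z as a fraction of full scale, then the turn about the tool's z as a fraction of full scale. A call has 1 to 8 rows; each row shifts and turns the commanded pose from where the row before left it, along the tool's axes as they then stand; what a row does not reach is not made up. Full scale, the value 1, is 0.5 m for a shift and 0.08 rad for a turn. A row lasts 1/8 s, in which the tool goes at most 62.5 mm and 10.7 degrees, less where a joint would pass 70% of its speed; a pose out of reach is approached as far as the arm can. A call with a number of a shift or a turn outside -1 to 1 is refused whole. A call with a gripper value outside its range is refused whole. The fingers move at their own pace and stop on an object; "grip_force" is the grip in N (left out, the last holds). Time passes only in rows, so rows that do not move let the fingers close. It gives the time, the measured TCP pose, the force, the opening and the grip force at its end, in the units of the state.
- get_obs(): the state, without advancing time (a new reading comes with each control period).
- camera(name): name is "scene" or "top" or "wrist"; returns a dict with "pixels" (480x640x3 uint8, blue, green, red), "fov_y" (degrees; the focal length in pixels is half the picture's height over the tangent of half this angle, whatever the lens; pixels are square), "cx", "cy" (the principal point, pixels), "R" (3x3) and "t" (3): a world point X has camera coordinates R X + t. Camera axes: x right, y down, z forward; pixel columns grow to the right and rows downward; lengths in m; the calibration is good to about 2 mm. A picture is of the moment at which its call begins. There is no depth.
- env.close_job(): hands the job in; it is judged then, once.
The state is a dict: "clock": time; "qpos": joint angles; "dq": joint speeds; "joint_efforts": joint torques, N m; "tool_pos": TCP position; "tcp_rot": TCP orientation; "ft_force": force on the tool from outside, world axes, zero at the start; "torque": the same for the moment, N m; "opening": opening from 0.0 (shut) to 1.0 (fully open); "gripper_force": force on a finger pad.
Only numpy, scipy, OpenCV 4.12 (cv2) and the standard library are available. Lean on these libraries where they do the work, as an engineer would, in place of code of your own. Each camera call takes 0.05 s, during which the arm holds its last target. There are 200 camera calls.

## Working session

There is one attempt and no reset: what is moved stays moved. The work goes in short steps, Python scripts to look and compute and a tool call to move; the robot and the scene stay as the last step left them, time stands still between calls to the robot, and variables do not carry over. Pictures are saved under pics/ and viewed, at most 14 in all, crops included, and the job is handed in when it is done.

Besides the shell and the picture viewer there is one more tool, called after "Request:" in YAML: its name, and indented under it one key for each argument. jog_arm: Moves the arm, as the interface text tells. Shift numbers are shares of 0.5 m and turn numbers shares of 0.08 rad, none past 1 either way. Its arguments: {"type":"object","properties":{"commands":{"type":"array"},"grip_force":{"type":"number"}},"required":["commands"]}

```bash
ls; mkdir -p pics; python3 - <<'E'
from rig import get_obs,camera,env
import cv2
o=get_obs();print(o,env.tip_reach)
for n in("top","scene"):
    c=camera(n);cv2.imwrite(f"pics/{n}0.png",c["pixels"]);print(n,c["fov_y"],c["cx"],c["cy"],c["R"],c["t"])
E
```

```text
pics
{'clock': 0.0, 'qpos': array([-8.42917367e-01,  3.59389697e-01,  1.10334553e-02, -3.61374328e-04,
       -1.22413451e+00, -2.88094116e-01]), 'dq': array([ 0.00118395,  0.00169272, -0.00099436, -0.00042511,  0.00083106,
       -0.00035246]), 'joint_efforts': array([ 4.85823675e-04, -5.82714200e+01,  2.93064612e+01,  6.99748233e+00,
        6.93586378e-03, -1.56536134e-04]), 'tool_pos': array([ 0.28713183, -0.61032728,  0.23360781]), 'tcp_rot': array([ 3.13987154e+00, -1.55764155e-04, -2.70193074e+00]), 'ft_force': array([ 1.16688638,  0.28596292, -0.12287535]), 'torque': array([-0.0187468 ,  0.02971698,  0.02753309]), 'gripper_force': 0.0, 'opening': 0.9956934957466188} 0.008
top 45.82189736355827 319.1814937351167 243.01189080268915 [[ 0.00684711 -0.9999704  -0.00350883]
 [-0.99886827 -0.00667432 -0.04709174]
 [ 0.04706693  0.0038273  -0.99888441]] [0.01283028 0.50368762 1.75831115]
scene 56.94299566319574 323.9328896597082 243.98958180399885 [[ 0.40636518  0.91365706  0.00990489]
 [ 0.67162807 -0.2913336  -0.68120516]
 [-0.61950227  0.28347046 -0.73202557]] [-0.21818673 -0.30170028  1.43304594]
```

View pics/top0.png

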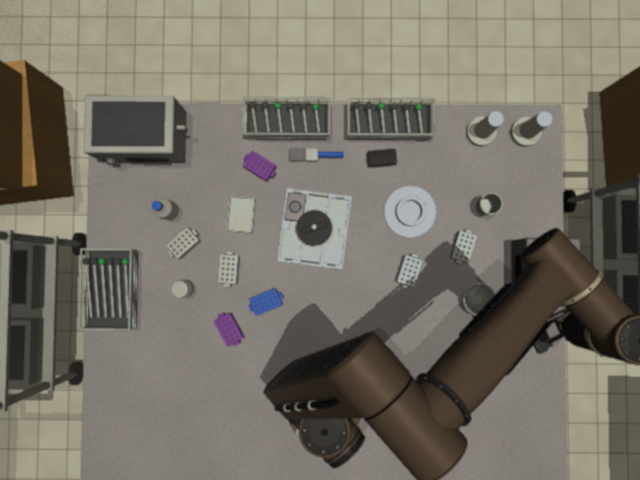

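View pics/scene0.png

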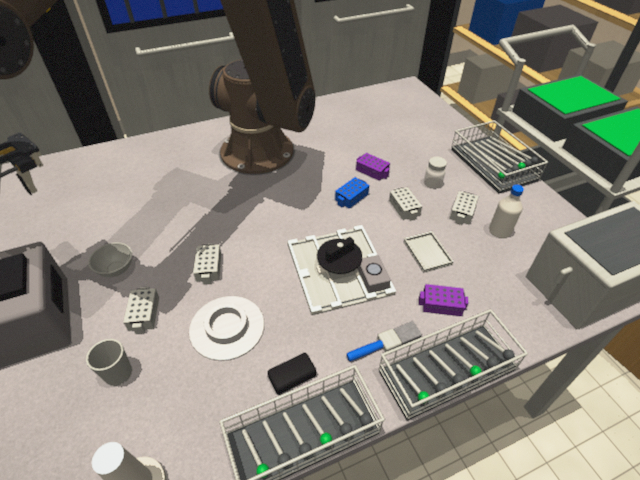

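Top view: the knob is at (314,227) in the carrier, with the grey block in the upper-left pocket at (295,206). The stand is at (410,211) and the tray at (241,214). The four steel cassettes are at (183,243), (229,268), (410,269) and (464,246). The coloured look-alikes, purple at (260,165) and (229,329) and blue at (266,301), are not meant. The scene view agrees.

```bash
cat > h.py <<'E'
import cv2,numpy as np
from rig import get_obs,camera,env
def foc(c): return 240/np.tan(np.radians(c["fov_y"]/2))
def ray(c,uv,z):
    uv=np.atleast_2d(np.asarray(uv,float));f=foc(c);R=c["R"];t=c["t"]
    d=np.c_[(uv[:,0]-c["cx"])/f,(uv[:,1]-c["cy"])/f,np.ones(len(uv))]@R
    o=-R.T@t; s=(z-o[2])/d[:,2]
    return o+d*s[:,None]
def proj(c,X):
    p=np.atleast_2d(X)@c["R"].T+c["t"]
    return p[:,:2]/p[:,2:]*foc(c)+[c["cx"],c["cy"]]
def wrap(a,p=np.pi): return (a+p/2)%p-p/2
def goto(x,y,z,yaw=None,cur=None):
    """print the tool-frame shift (after turning) in fractions, turn in fractions"""
    o=get_obs();p=o["tool_pos"];y0=o["tcp_rot"][2]
    if yaw is None: yaw=y0
    turn=-wrap(yaw-y0); ye=y0-turn
    d=np.array([x,y,z])-p
    dx=np.cos(ye)*d[0]+np.sin(ye)*d[1]; dy=np.sin(ye)*d[0]-np.cos(ye)*d[1]
    print("turn %.3f | shift x %.4f y %.4f z %.4f"%(turn/.08,dx/.5,dy/.5,-d[2]/.5),"at",p.round(4),"yaw %.3f t %.1f"%(y0,o["clock"]))
def box(pts):  # contour of points in metres -> centre,size,yaw of long axis
    (cx,cy),(w,h),a=cv2.minAreaRect((np.asarray(pts)[:,:2]*1000).astype(np.float32)); a=np.radians(a)
    if h>w: w,h,a=h,w,a+np.pi/2
    return np.round([cx/1000,cy/1000,w/1000,h/1000,wrap(a)],4)
E
python3 - <<'E'
from h import *
c=camera("top");im=c["pixels"];hsv=cv2.cvtColor(im,cv2.COLOR_BGR2HSV)
def comp(mask,roi,z,name):
    x0,y0,x1,y1=roi;m=np.zeros_like(mask);m[y0:y1,x0:x1]=mask[y0:y1,x0:x1]
    m=cv2.morphologyEx(m,cv2.MORPH_CLOSE,np.ones((3,3)))
    k=max(cv2.findContours(m,0,1)[0],key=cv2.contourArea)
    print(name,box(ray(c,k[:,0],z)),cv2.boundingRect(k))
br=((hsv[...,2]>165)&(hsv[...,1]<45)).astype(np.uint8)*255
print(hsv[240,460],hsv[300,330],hsv[240,130])
for n,r,z in(("cA",(163,224,204,262),.036),("cB",(212,248,245,290),.036),("cC",(392,248,428,292),.036),("cD",(446,225,482,266),.036),("carrier",(270,180,360,275),.014),("tray",(222,190,262,238),.014),("stand",(380,180,440,240),.006)): comp(br,r,z,n)
for n,uv,z in(("knob",(314,227),.0515),("bottle",(160,206),.15),("bottlebase",(168,213),.05),("jar",(181,288),.08),("bowl",(477,300),.045),("blockwin",(295,206),.04),("case",(381,158),.03)): print(n,ray(c,uv,z).round(3))
big=cv2.resize(im[170:310,150:500],None,fx=2.28,fy=2.28,interpolation=2)
cv2.imwrite("pics/crop1.png",big)
w=camera("wrist");cv2.imwrite("pics/w0.png",w["pixels"]);print(w["fov_y"],w["cx"],w["cy"],-w["R"].T@w["t"],w["R"])
E
```

```text
[ 60   8 151] [ 12  24 139] [ 15  22 138]
cA [ 0.511   0.4188  0.0369  0.0343 -0.8508] (182, 235, 15, 13)
cB [ 0.421   0.2978  0.0985  0.05   -0.0618] (219, 253, 18, 33)
cC [ 0.4245 -0.2629  0.0914  0.0503 -0.3224] (398, 255, 24, 28)
cD [ 0.5068 -0.4327  0.0771  0.0511 -0.3173] (457, 230, 19, 28)
carrier [ 0.5502  0.0323  0.226   0.2017 -0.1224] (278, 191, 73, 77)
tray [ 0.5915  0.2619  0.1004  0.0695 -0.0805] (229, 198, 25, 34)
stand [ 0.6064 -0.2677  0.156   0.1549 -0.7817] (385, 186, 51, 51)
knob [[0.551 0.032 0.052]]
bottle [[0.601 0.476 0.15 ]]
bottlebase [[0.591 0.479 0.05 ]]
jar [[0.363 0.428 0.08 ]]
bowl [[ 0.332 -0.465  0.045]]
blockwin [[0.616 0.091 0.04 ]]
case [[ 0.768 -0.174  0.03 ]]
70.69542639992022 326.6385404618878 240.4877775278761 [ 0.22613572 -0.6403094   0.38406279] [[-4.25188188e-01  9.05104807e-01  5.42021624e-04]
 [ 8.76674907e-01  4.11683704e-01  2.48912906e-01]
 [ 2.25069126e-01  1.06310004e-01 -9.68525721e-01]]
```

View pics/crop1.png

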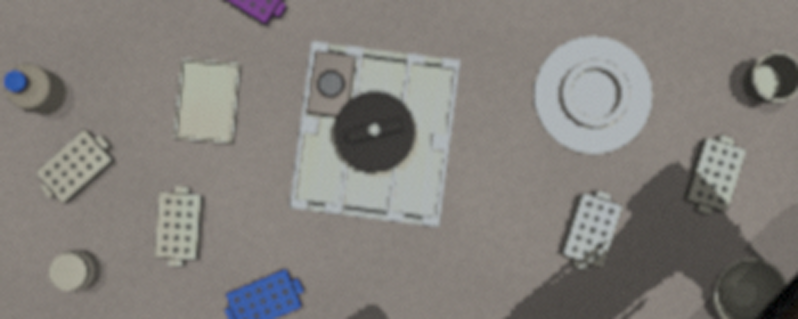

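The enlarged crop confirms the four plain steel cassettes at crop (75,166), (180,225), (592,228) and (716,173), and the block in pocket2. The knob bar points about 1.2 rad clockwise of the slot. Next I turn and move above the carrier.

Request:
jog_arm:
  commands:
    - [1,0,0,0,-1]
    - [1,0,0,0,-1]
    - [1,0,0,0,-1]
    - [1,0,0,0,-1]
    - [1,0,0,0,-1]
    - [1,0,0,0,-1]
    - [1,0,0,0,-1]
    - [1,0,0,0,-1]

```text
clock: 1.2
tool_pos: [0.2873, -0.6106, 0.2343]
tcp_rot: [3.141, 0.0, -2.059]
ft_force: [-0.1, 0.2, -0.2]
opening: 0.997
gripper_force: 0.0
```

Request:
jog_arm:
  commands:
    - [1,0,0,0,-1]
    - [1,0,0,0,-1]
    - [1,0,0,0,-1]
    - [1,0,0,0,-1]
    - [1,0,0,0,-1]
    - [1,0,0,0,-1]
    - [1,0,0,0,-1]
    - [1,0,0,0,-1]

```text
clock: 2.2
tool_pos: [0.2873, -0.6106, 0.2343]
tcp_rot: [3.141, 0.001, -1.419]
ft_force: [-0.1, 0.9, -0.2]
opening: 1.0
gripper_force: 0.0
```

Request:
jog_arm:
  commands:
    - [1,-0.086,-0.063,-0.01,-1]
    - [1,-0.086,-0.063,-0.01,0]
    - [1,-0.086,-0.063,-0.01,0]
    - [1,-0.086,-0.063,-0.01,0]
    - [1,-0.086,-0.063,-0.01,0]
    - [1,-0.086,-0.063,-0.01,0]
    - [1,-0.086,-0.063,-0.01,0]

```text
clock: 3.08
tool_pos: [0.438, -0.2677, 0.2698]
tcp_rot: [-3.141, -0.0, -1.342]
ft_force: [1.9, -0.6, -1.0]
opening: 0.997
gripper_force: 0.0
```

Request:
jog_arm:
  commands:
    - [1,-0.086,-0.063,-0.01,0]
    - [1,-0.086,-0.063,-0.01,0]
    - [1,-0.086,-0.063,-0.01,0]
    - [1,-0.086,-0.063,-0.01,0]
    - [1,-0.086,-0.063,-0.01,0]
    - [1,-0.086,-0.063,-0.01,0]
    - [1,0,0,0,0]

```text
clock: 3.95
tool_pos: [0.5642, 0.0277, 0.2991]
tcp_rot: [3.141, 0.0, -1.338]
ft_force: [-1.2, -0.8, -0.2]
opening: 1.002
gripper_force: 0.0
```

```bash
python3 - <<'E'
from h import *
c=camera("wrist");im=c["pixels"];cv2.imwrite("pics/w1.png",im)
print(get_obs()["tool_pos"],get_obs()["tcp_rot"],get_obs()["clock"],-c["R"].T@c["t"])
E
```

```text
[0.56336    0.02631633 0.29900932] [ 3.14063536e+00  1.16993130e-05 -1.33935199e+00] 4.0 [ 0.57868979 -0.03840349  0.44932044]
```

View pics/w1.png

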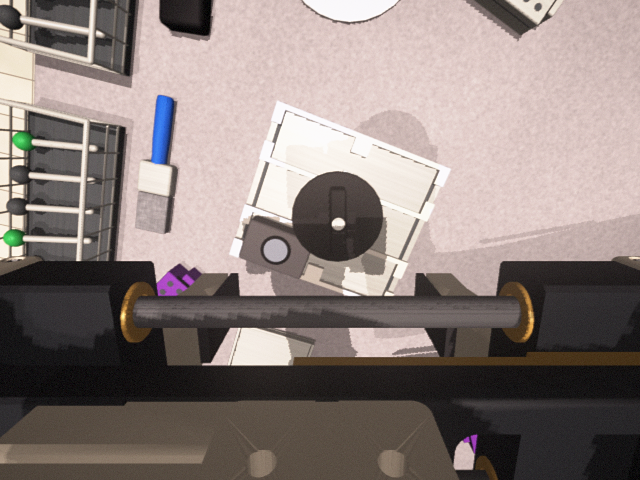

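The wrist view shows the knob disc at (338,217) with its bar nearly vertical in the image. The block window is at (275,250), and the carrier corners are at (278,101), (450,170) and (231,256).

```bash
python3 - <<'E'
from h import *
c=camera("wrist");im=c["pixels"];g=cv2.cvtColor(im,cv2.COLOR_BGR2GRAY)
m=(g<62).astype(np.uint8)*255; m[:160]=0;m[262:]=0;m[:,:285]=0;m[:,390:]=0
k=max(cv2.findContours(m,0,1)[0],key=cv2.contourArea)
h=cv2.convexHull(k)
e=cv2.fitEllipse(h);print("disc px",e,"centre",ray(c,e[0],.0515).round(4), "area",cv2.contourArea(k))
P=ray(c,h[:,0],.0515);(a,b),r=cv2.minEnclosingCircle((P[:,:2]*1000).astype(np.float32));print("circ",a,b,r)
# white dot
w=(g>150).astype(np.uint8)*255; w[:215]=0;w[233:]=0;w[:,:328]=0;w[:,350:]=0
ys,xs=np.nonzero(w);print("dot",xs.mean(),ys.mean(),ray(c,(xs.mean(),ys.mean()),.0855).round(4))
# carrier corners refine
cs=np.float32([[278,101],[450,170],[231,256]]).reshape(-1,1,2)
cs=cv2.cornerSubPix(g,cs,(7,7),(-1,-1),(3,50,.01)).reshape(-1,2);print(cs)
Q=ray(c,cs,.014)[:,:2];print(Q.round(4))
d1=Q[0]-Q[1];d2=Q[0]-Q[2];print("edges",np.linalg.norm(d1),np.arctan2(d1[1],d1[0]),np.linalg.norm(d2),np.arctan2(d2[1],d2[0]),"ctr",(Q[1]+Q[2])/2)
cv2.imwrite("pics/w1c.png",cv2.resize(im[90:280,210:470],None,fx=3,fy=3,interpolation=2))
E
```

```text
disc px ((336.0078125, 224.25534057617188), (73.49327087402344, 87.7205581665039), 84.57160949707031) centre [[0.548  0.0372 0.0515]] area 3290.0
circ 548.5299072265625 36.414791107177734 53.441959381103516
dot 336.781512605042 224.42016806722688 [[0.5497 0.0306 0.0855]]
[[275.37427 100.73453]
 [449.4764  169.92645]
 [237.28061 257.4973 ]]
[[ 0.6517 -0.0859]
 [ 0.4224 -0.0562]
 [ 0.6637  0.1191]]
edges 0.23122337476387642 -0.12890448087225798 0.2053681379574461 -1.6293934559645444 ctr [0.54307042 0.03149376]
```

View pics/w1c.png

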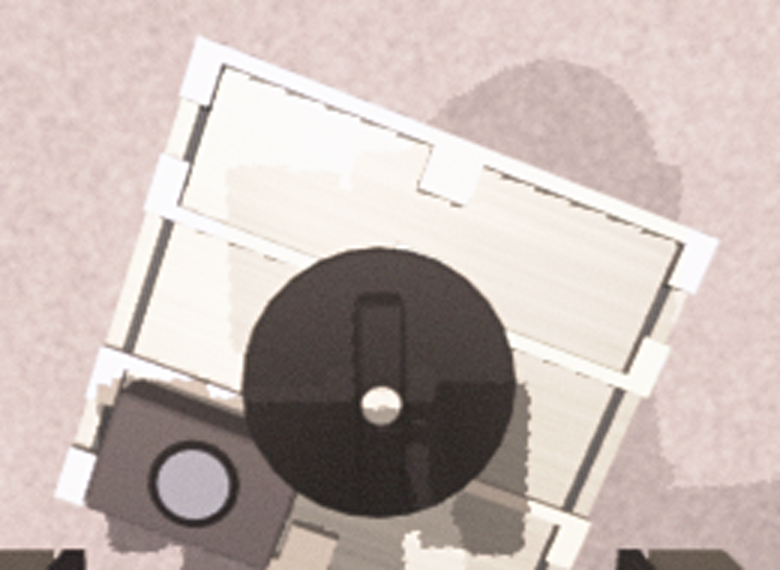

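The crop shows the bar vertical, running crop x 355–404 with its axis dot at (381,405). The disc centre is at (379,382), and the carrier corners are at (199,37), (718,240) and (55,497).

```bash
python3 - <<'E'
from h import *
c=camera("wrist")
q=lambda u,v:(210+(u)/3-.33,90+v/3-.33)
Q=ray(c,[q(199,37),q(718,240),q(55,497)],.014)[:,:2]
d1=Q[0]-Q[1];d2=Q[0]-Q[2];print("edges",np.linalg.norm(d1),np.arctan2(*d1[::-1]),np.linalg.norm(d2),np.arctan2(*d2[::-1])+np.pi/2,"ctr",(Q[1]+Q[2])/2)
print("disc",ray(c,q(379.5,382),.0515),"dot",ray(c,q(381,405),.0855))
b=ray(c,[q(379.5,295),q(381,405)],.0855);d=b[0]-b[1];print("bar",np.arctan2(d[1],d[0]),np.hypot(*d[:2]))
x,y=ray(c,q(381,405),.0855)[0,:2]
goto(.5495,.031,.12,-1.34)
E
```

```text
edges 0.22941572903153382 -0.12501765700406436 0.2052835714252035 -0.1265213405511163 ctr [0.54928288 0.03030985]
disc [[0.54948017 0.02755892 0.0515    ]] dot [[0.54933357 0.02987611 0.0855    ]]
bar -1.320338486768512 0.03993660669240022
turn -0.019 | shift x -0.0185 y 0.0229 z 0.3585 at [0.5628 0.0246 0.2993] yaw -1.341 t 4.1
```

Request:
jog_arm:
  commands:
    - [1,-0.006,0.008,0.12,0]
    - [1,-0.006,0.008,0.12,0]
    - [1,-0.006,0.008,0.118,0]
    - [1,0,0,0,0]
    - [1,0,0,0,0]

```text
clock: 4.72
tool_pos: [0.5509, 0.0304, 0.1229]
tcp_rot: [-3.139, -0.001, -1.342]
ft_force: [0.8, -0.1, 0.7]
opening: 1.0
gripper_force: 0.0
```

```bash
python3 -c "
from h import *
goto(.5494,.03,.066,-1.33)"
```

```text
turn -0.149 | shift x 0.0001 y 0.0031 z 0.1138 at [0.5509 0.0304 0.1229] yaw -1.342 t 4.7
```

Request:
jog_arm:
  commands:
    - [1,0,0.003,0.06,-0.15]
    - [1,0,0,0.053,0]
    - [1,0,0,0,0]
    - [0,0,0,0,0]
    - [0,0,0,0,0]
    - [0,0,0,0,0]
    - [0,0,0,0,0]
    - [0,0,0,0,0]
  grip_force: 20

```text
clock: 5.72
tool_pos: [0.548, 0.0305, 0.0642]
tcp_rot: [-3.142, 0.0, -1.33]
ft_force: [-0.9, 0.1, 0.1]
opening: 0.492
gripper_force: 0.0
```

Request:
jog_arm:
  commands:
    - [0,0,0,0,0]
    - [0,0,0,0,0]
    - [0,0,0,0,0]
    - [0,0,0,0,0]
    - [0,0,0,0,0]
    - [0,0,0,0,0]

```text
clock: 6.48
tool_pos: [0.5486, 0.0308, 0.0643]
tcp_rot: [-3.14, 0.0, -1.33]
ft_force: [3.6, 1.3, -3.1]
opening: 0.207
gripper_force: 20.0
```

Request:
jog_arm:
  commands:
    - [0,0,0,0,-1]
    - [0,0,0,0,-1]
    - [0,0,0,0,-1]
    - [0,0,0,0,-1]
    - [0,0,0,0,-1]
    - [0,0,0,0,-1]
    - [0,0,0,0,-1]
    - [0,0,0,0,-1]

```text
clock: 7.48
tool_pos: [0.547, 0.0299, 0.0641]
tcp_rot: [3.14, 0.001, -0.688]
ft_force: [-0.2, -1.1, 0.8]
opening: 0.202
gripper_force: 20.0
```

Request:
jog_arm:
  commands:
    - [0,0,0,0,-1]
    - [0,0,0,0,-1]
    - [0,0,0,0,-1]
    - [0,0,0,0,-1]
    - [0,0,0,0,-1]
    - [0,0,0,0,-1]
    - [0,0,0,0,-1]
    - [0,0,0,0,0]

```text
clock: 8.48
tool_pos: [0.547, 0.0303, 0.0641]
tcp_rot: [3.141, 0.001, -0.131]
ft_force: [-1.9, 1.9, 3.1]
opening: 0.203
gripper_force: 20.0
```

Request:
jog_arm:
  commands:
    - [0,0,0,0,-0.6]
    - [0,0,0,0,-0.6]
    - [0,0,0,0,-0.2]
    - [0,0,0,0,0]

```text
clock: 8.98
tool_pos: [0.5468, 0.0312, 0.0641]
tcp_rot: [-3.141, 0.002, -0.021]
ft_force: [-4.3, 7.1, 6.3]
opening: 0.204
gripper_force: 20.1
```

```bash
python3 -c "
from h import *
o=get_obs();print(o['torque'],o['tcp_rot'],o['tool_pos'],o['opening'])"
```

```text
[ 2.76763765  1.88553056 -0.40416497] [-3.14063838e+00  1.62477159e-03 -2.07486136e-02] [0.5467575  0.03123319 0.06410608] 0.20352919357529076
```

Request:
jog_arm:
  commands:
    - [0,0,0,-0.01,0]
    - [0,0,0,-0.02,0]
    - [0,0,0,-0.02,0]
    - [0,0,0,0,0]

```text
clock: 9.48
tool_pos: [0.5468, 0.0302, 0.0883]
tcp_rot: [3.141, 0.002, -0.019]
ft_force: [0.9, 0.7, -3.5]
opening: 0.202
gripper_force: 19.9
```

Request:
jog_arm:
  commands:
    - [0,0,0,-0.1,0]
    - [0,0,0.02,-0.1,0]
    - [0,-0.02,0.1,-0.02,0]
    - [0,-0.02,0.12,0,0]
    - [0,-0.02,0.12,0,0]
    - [0,-0.02,0.12,0,0]
    - [0,0,0.12,0,0]
    - [0,0,0,0,0]

```text
clock: 10.48
tool_pos: [0.501, -0.2726, 0.1981]
tcp_rot: [3.141, 0.002, -0.024]
ft_force: [-0.7, -0.5, -3.7]
opening: 0.204
gripper_force: 20.0
```

```bash
python3 - <<'E'
from h import *
c=camera("wrist");im=c["pixels"];cv2.imwrite("pics/w2.png",im)
o=get_obs();print(o["tool_pos"],o["tcp_rot"])
E
```

```text
[ 0.50122417 -0.27079137  0.1980496 ] [-3.14127310e+00  2.08543471e-03 -2.32029311e-02]
```

View pics/w2.png

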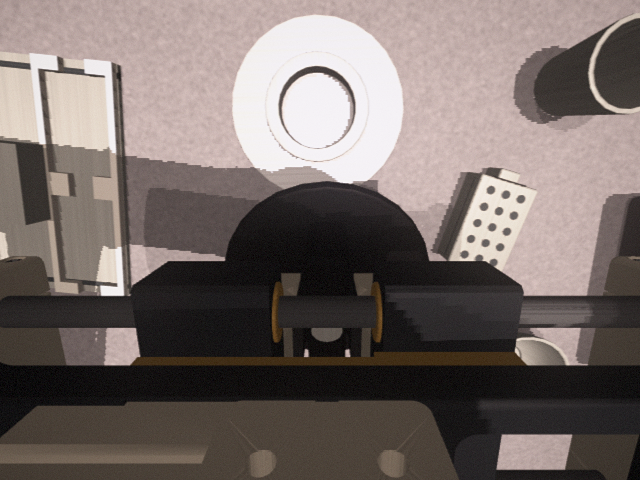

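The stand's ring is centred at about (317,106), hole x 279–355, foot x 232–403.

```bash
python3 - <<'E'
from h import *
c=camera("wrist");g=cv2.cvtColor(c["pixels"],6)
print(ray(c,[(317,106),(279,106),(355,106),(265,106),(369,106)],.03).round(4))
f=ray(c,[(232,104),(403,104),(318,14)],.006).round(4);print(f)
A=np.c_[2*f[:,:2],np.ones(3)];s=np.linalg.solve(A,(f[:,:2]**2).sum(1));print(s[:2],np.sqrt(s[2]+s[:2]@s[:2]))
m=ray(c,[(317,106)],.03)[0]
goto(m[0],m[1],.12)
E
```

```text
[[ 0.6075 -0.2663  0.03  ]
 [ 0.6083 -0.2328  0.03  ]
 [ 0.6067 -0.2997  0.03  ]
 [ 0.6086 -0.2205  0.03  ]
 [ 0.6064 -0.312   0.03  ]]
[[ 0.6142 -0.1854  0.006 ]
 [ 0.6104 -0.3471  0.006 ]
 [ 0.6872 -0.269   0.006 ]]
[ 0.60614536 -0.26610536] 0.08110630657530934
turn -0.000 | shift x 0.2117 y -0.0111 z 0.1564 at [ 0.5015 -0.2696  0.1982] yaw -0.021 t 10.6
```

Request:
jog_arm:
  commands:
    - [0,0.07,-0.003,0,0]
    - [0,0.07,-0.004,0.05,0]
    - [0,0.071,-0.004,0.1,0]
    - [0,0,0,0.05,0]
    - [0,0,0,0.02,0]
    - [0,0,0,0,0]

```text
clock: 11.32
tool_pos: [0.608, -0.2644, 0.0891]
tcp_rot: [3.142, 0.001, -0.017]
ft_force: [-0.4, 0.4, -2.9]
opening: 0.203
gripper_force: 20.0
```

```bash
python3 -c "
from h import *
goto(.606,-.2665,.052)"
```

```text
turn -0.000 | shift x -0.0040 y 0.0043 z 0.0742 at [ 0.608  -0.2644  0.0891] yaw -0.017 t 11.3
```

Request:
jog_arm:
  commands:
    - [0,-0.003,0.004,0.03,0]
    - [0,0,0,0.03,0]
    - [0,0,0,0.013,0]
    - [0,0,0,0,0]

```text
clock: 11.82
tool_pos: [0.6091, -0.2677, 0.055]
tcp_rot: [3.14, -0.005, -0.017]
ft_force: [1.3, 1.7, 11.4]
opening: 0.21
gripper_force: 20.0
```

Request:
jog_arm:
  commands:
    - [0.4,0,0,0,0]
    - [0.5,0,0,0,0]
    - [0.5,0,0,0,0]
    - [0.5,0,0,0,0]
    - [0.5,0,0,0,0]
    - [0.5,0,0,-0.1,0]
    - [0.7,-0.1,0,-0.12,0]
    - [1,-0.1,0,0,0]

```text
clock: 12.82
tool_pos: [0.5186, -0.2661, 0.1544]
tcp_rot: [3.14, -0.007, -0.017]
ft_force: [-0.4, -1.0, -0.4]
opening: 0.664
gripper_force: 0.0
```

```bash
python3 - <<'E'
from h import *
c=camera("wrist");im=c["pixels"];cv2.imwrite("pics/w3.png",im[:300])
o=get_obs();print(o["tool_pos"],o["tcp_rot"],o["opening"])
E
```

```text
[ 0.51034482 -0.26491075  0.15212046] [-3.14019421e+00 -4.99011878e-04 -1.94551095e-02] 0.7118971228493296
```

View pics/w3.png

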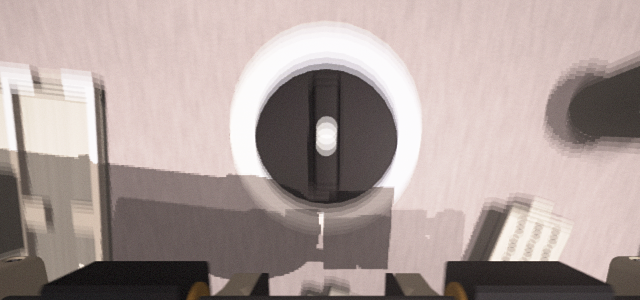

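The knob sits concentric on the stand, with its disc at (326,136) and its bar dot at (326,135), still slightly blurred by motion.

```bash
python3 - <<'E'
from h import *
c=camera("wrist");g=cv2.cvtColor(c["pixels"],6)
m=(g<70).astype(np.uint8)*255;m[255:]=0;m[:,:225]=0;m[:,410:]=0
m=cv2.morphologyEx(m,cv2.MORPH_OPEN,np.ones((15,15)))
k=max(cv2.findContours(m,0,1)[0],key=cv2.contourArea);h=cv2.convexHull(k)
P=ray(c,h[:,0],.038);e,r=cv2.minEnclosingCircle((P[:,:2]*1000).astype(np.float32));print("disc",e,r)
w=(g>200).astype(np.uint8);w[:110]=0;w[160:]=0;w[:,:310]=0;w[:,345:]=0
ys,xs=np.nonzero(w);print("dot",xs.mean(),ys.mean(),ray(c,(xs.mean(),ys.mean()),.072))
# next view pose: block: pocket2
R=np.array([[np.cos(-.126),-np.sin(-.126)],[np.sin(-.126),np.cos(-.126)]])
for i,p in enumerate([(-57,66.5),(57,66.5),(-57,-66.5),(57,-66.5)]): print(i+1,np.array([.5493,.0303])+R@(np.array(p)/1000))
goto(.5,.06,.25,-.126)
E
```

```text
disc (601.0977172851562, -268.7774963378906) 54.172393798828125
dot 327.87109375 115.78515625 [[ 0.59972172 -0.26879047  0.072     ]]
1 [0.50110871 0.10343583]
2 [0.61420498 0.08910981]
3 [ 0.48439502 -0.02850981]
4 [ 0.59749129 -0.04283583]
turn 1.335 | shift x -0.1066 y -0.6419 z -0.1966 at [ 0.5125 -0.2651  0.1517] yaw -0.019 t 12.9
```

Request:
jog_arm:
  commands:
    - [1,-0.02,-0.1,-0.07,0.7]
    - [1,-0.02,-0.12,-0.07,0.64]
    - [1,-0.02,-0.12,-0.07,0]
    - [1,-0.02,-0.12,-0.06,0]
    - [1,-0.02,-0.12,-0.06,0]
    - [1,-0.01,-0.12,0,0]
    - [1,0,-0.06,0,0]
    - [1,0,0,0,0]

```text
clock: 13.92
tool_pos: [0.5022, 0.0967, 0.3029]
tcp_rot: [3.141, 0.0, -0.122]
ft_force: [-0.3, -0.1, 0.0]
opening: 1.002
gripper_force: 0.0
```

Request:
jog_arm:
  commands:
    - [1,0,0,0,0]
    - [1,0,0,0,0]

```text
clock: 14.18
tool_pos: [0.5021, 0.0938, 0.3032]
tcp_rot: [3.141, 0.0, -0.126]
ft_force: [-0.4, -0.9, 0.1]
opening: 1.001
gripper_force: 0.0
```

```bash
python3 - <<'E'
from h import *
c=camera("wrist");im=c["pixels"];cv2.imwrite("pics/w4.png",im)
import pickle;pickle.dump(c,open("w4.pkl","wb"))
o=get_obs();print(o["tool_pos"],o["tcp_rot"],o["clock"])
E
```

```text
[0.50215618 0.09378975 0.30323868] [ 3.14154694e+00 -4.59368387e-06 -1.26261255e-01] 14.225
```

View pics/w4.png

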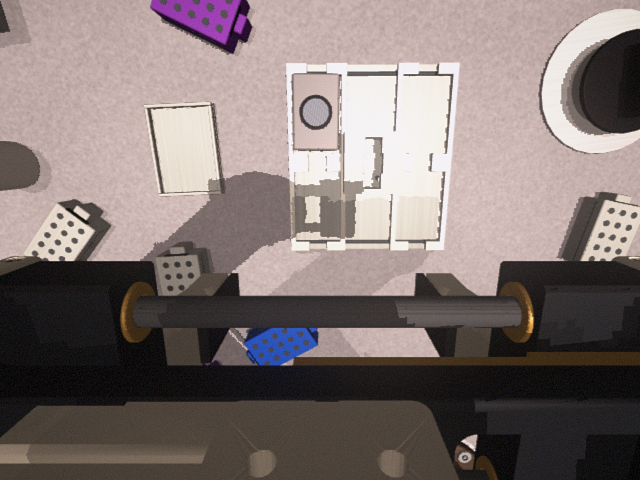

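All four corners of the carrier are visible: (288,64), (459,63), (443,249), (291,249). The block is at (293–340, 73–149), the tray corners are (145,104), (213,101), (222,191), (158,195), and the slot is at (376,162).

```bash
python3 - <<'E'
from h import *
import pickle;c=pickle.load(open("w4.pkl","rb"));g=cv2.cvtColor(c["pixels"],6)
def quad(pts,z,name,w=4):
    p=cv2.cornerSubPix(g,np.float32(pts).reshape(-1,1,2),(w,w),(-1,-1),(3,50,.01)).reshape(-1,2)
    print(name,p.round(1).tolist(),box(ray(c,p,z)),ray(c,p,z)[:,:2].mean(0).round(4),"raw",box(ray(c,pts,z)))
quad([(288,64),(459,63),(443,249),(291,249)],.014,"carrier")
quad([(145,104),(213,101),(222,191),(158,195)],.014,"tray")
quad([(293,73),(340,73),(340,149),(293,149)],.040,"block")
print(ray(c,(316,112),.04),ray(c,(376,162),.0435))
b=np.vstack([np.hstack([g[50:265,270:480]])]);cv2.imwrite("pics/w4c.png",cv2.resize(c["pixels"][55:260,130:470],None,fx=2.35,fy=2.35,interpolation=2))
E
```

```text
carrier [[285.5, 62.79999923706055], [459.3999938964844, 62.20000076293945], [443.3999938964844, 249.39999389648438], [291.0, 250.3000030517578]] [ 0.5497  0.0313  0.2305  0.2058 -0.1234] [0.5499 0.0312] raw [ 0.55    0.0315  0.2284  0.2051 -0.124 ]
tray [[147.1999969482422, 107.0999984741211], [210.3000030517578, 103.4000015258789], [221.60000610351562, 193.5], [158.0, 195.0]] [ 0.5927  0.2619  0.1092  0.0825 -0.0783] [0.593  0.2606] raw [ 0.5948  0.2599  0.1118  0.0834 -0.1029]
block [[291.5, 73.5999984741211], [340.79998779296875, 74.0], [340.0, 149.0], [291.70001220703125, 149.60000610351562]] [ 0.6144  0.0907  0.0821  0.057  -0.1275] [0.6144 0.0903] raw [ 0.6149  0.0899  0.0821  0.0554 -0.1266]
[[0.61496039 0.09016111 0.04      ]] [[0.55059341 0.02729328 0.0435    ]]
```

View pics/w4c.png

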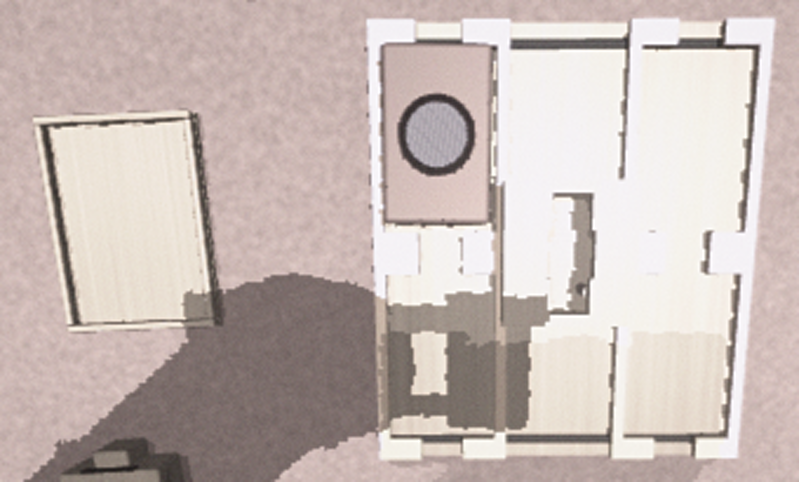

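```bash
python3 -c "
from h import *
goto(.6147,.0900,.09,-.126)"
```

```text
turn -0.003 | shift x 0.2243 y -0.0208 z 0.4265 at [0.5022 0.0938 0.3032] yaw -0.126 t 14.2
```

Request:
jog_arm:
  commands:
    - [1,0.056,-0.005,0.107,0]
    - [1,0.056,-0.005,0.107,0]
    - [1,0.056,-0.005,0.107,0]
    - [1,0.056,-0.006,0.106,0]
    - [1,0,0,0,0]
    - [1,0,0,0,0]

```text
clock: 14.98
tool_pos: [0.6149, 0.0905, 0.0903]
tcp_rot: [3.141, -0.0, -0.126]
ft_force: [0.4, 0.3, 0.7]
opening: 1.0
gripper_force: 0.0
```

```bash
python3 -c "
from h import *
goto(.6147,.0900,.027,-.126)"
```

```text
turn 0.003 | shift x -0.0004 y 0.0010 z 0.1265 at [0.6149 0.0905 0.0903] yaw -0.126 t 15.0
```

Request:
jog_arm:
  commands:
    - [1,0,0,0.07,0]
    - [1,0,0,0.056,0]
    - [1,0,0,0,0]
    - [0.5,0,0,0,0]
    - [0.5,0,0,0,0]
    - [0.5,0,0,0,0]
    - [0.5,0,0,0,0]
    - [0.5,0,0,0,0]

```text
clock: 15.98
tool_pos: [0.615, 0.0914, 0.0273]
tcp_rot: [-3.141, -0.001, -0.125]
ft_force: [-1.6, 1.0, 6.1]
opening: 0.611
gripper_force: 20.0
```

Request:
jog_arm:
  commands:
    - [0.5,0,0,0,0]
    - [0.5,0,0,-0.03,0]
    - [0.5,0,0,-0.08,0]
    - [0.5,0,0,-0.08,0]
    - [0.5,0,0,0,0]

```text
clock: 16.6
tool_pos: [0.6167, 0.0918, 0.1259]
tcp_rot: [-3.139, -0.006, -0.125]
ft_force: [0.4, 0.5, -2.5]
opening: 0.611
gripper_force: 20.0
```

```bash
python3 -c "
from h import *
goto(.594,.2605,.10,-.095)"
```

```text
turn -0.369 | shift x -0.0772 y -0.3316 z 0.0519 at [0.6167 0.0918 0.1259] yaw -0.125 t 16.6
```

Request:
jog_arm:
  commands:
    - [0.5,-0.02,-0.08,0,-0.37]
    - [0.5,-0.02,-0.085,0,0]
    - [0.5,-0.02,-0.085,0,0]
    - [0.5,-0.017,-0.08,0,0]
    - [0.5,0,0,0.05,0]
    - [0.5,0,0,0.08,0]
    - [0.5,0,0,0,0]
    - [0.5,0,0,0,0]

```text
clock: 17.6
tool_pos: [0.5937, 0.2592, 0.0575]
tcp_rot: [3.141, -0.0, -0.095]
ft_force: [0.5, 1.2, -1.8]
opening: 0.617
gripper_force: 20.0
```

```bash
python3 -c "
from h import *
goto(.594,.2605,.027,-.095)"
```

```text
turn -0.003 | shift x 0.0003 y -0.0026 z 0.0610 at [0.5937 0.2592 0.0575] yaw -0.095 t 17.6
```

Request:
jog_arm:
  commands:
    - [0.5,0,-0.002,0.04,0]
    - [0.5,0,0,0.02,0]
    - [0.5,0,0,0,0]
    - [0.8,0,0,0,0]
    - [0.8,0,0,0,0]
    - [0.8,0,0,0,0]
    - [0.8,0,0,-0.08,0]
    - [1,0,0,-0.12,0]

```text
clock: 18.6
tool_pos: [0.5922, 0.2594, 0.1261]
tcp_rot: [3.139, 0.003, -0.095]
ft_force: [1.3, 1.1, 1.1]
opening: 0.863
gripper_force: 0.0
```

Request:
jog_arm:
  commands:
    - [1,-0.1,-0.05,-0.1,0]
    - [1,-0.1,-0.05,-0.1,0]
    - [1,-0.1,-0.03,-0.1,0]
    - [1,-0.08,-0.02,0,0]
    - [1,0,0,0,0]
    - [1,0,0,0,0]

```text
clock: 19.35
tool_pos: [0.4337, 0.3404, 0.2536]
tcp_rot: [-3.141, -0.0, -0.095]
ft_force: [0.2, -0.1, -0.6]
opening: 0.998
gripper_force: 0.0
```

```bash
python3 - <<'E'
from h import *
c=camera("wrist");im=c["pixels"];cv2.imwrite("pics/w5.png",im)
import pickle;pickle.dump(c,open("w5.pkl","wb"))
o=get_obs();print(o["tool_pos"],o["tcp_rot"],o["clock"])
E
```

```text
[0.43406425 0.34023577 0.25320234] [ 3.14134391e+00 -9.10250239e-05 -9.54875038e-02] 19.4
```

View pics/w5.png

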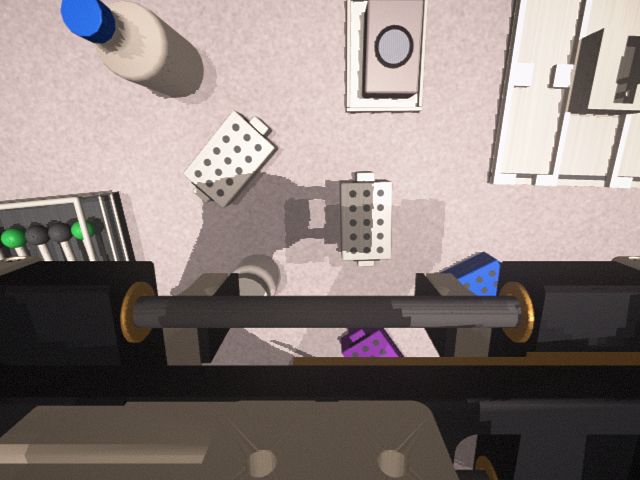

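The block lies in the tray, its window at (394,46). Cassette B's lid spans (341–391, 180–260), and cassette A's lid is centred near (230,158). I'll measure both from their lid holes.

```bash
cat >> h.py <<'E'
def holes(c,roi,z=.036,k=9,dist=None):
    g=cv2.cvtColor(c["pixels"],6);x0,y0,x1,y1=roi
    sub=cv2.GaussianBlur(g[y0:y1,x0:x1],(0,0),.6)
    bh=cv2.morphologyEx(sub,cv2.MORPH_BLACKHAT,cv2.getStructuringElement(2,(k+6,k+6)))
    m=(bh>.45*np.percentile(bh,99)).astype(np.uint8)
    n,l,s,ce=cv2.connectedComponentsWithStats(m)
    ok=[i for i in range(1,n) if 10<s[i,4]<140 and max(s[i,2],s[i,3])<1.7*min(s[i,2],s[i,3])]
    P=ray(c,ce[ok]+[x0,y0],z)[:,:2]
    # keep points whose nearest neighbours are at the lid's hole pitch: grid cluster
    D=np.linalg.norm(P[:,None]-P[None],axis=2);keep=(np.sort(D,1)[:,1:3].max(1)<.024);P=P[keep]
    print(len(P),"holes",box(P),"mean",P.mean(0).round(4), (ce[ok][keep]+[x0,y0]).round().astype(int).tolist())
    return P
E
python3 - <<'E'
from h import *
import pickle;c=pickle.load(open("w5.pkl","rb"))
holes(c,(336,174,396,265));holes(c,(180,105,280,210))
g=cv2.cvtColor(c["pixels"],6)
for z,P in((.036,[(341,181),(391,180),(391,259),(342,260)]),(.036,[(236,111),(276,149),(225,205),(184,176)])): print(box(ray(c,P,z)))
E
```

```text
16 holes [ 0.4226  0.3038  0.0649  0.0461 -0.0746] mean [0.4205 0.298 ] [[352, 193], [366, 193], [380, 193], [366, 207], [380, 207], [352, 208], [380, 222], [353, 222], [366, 222], [380, 236], [353, 236], [366, 236], [380, 249], [339, 249], [353, 249], [367, 250]]
16 holes [ 0.4986  0.4421  0.0756  0.0302 -0.8348] mean [0.5007 0.44  ] [[235, 127], [246, 137], [226, 139], [258, 147], [237, 149], [216, 150], [248, 159], [227, 160], [207, 162], [238, 170], [198, 173], [218, 172], [229, 181], [209, 183], [201, 190], [220, 192]]
[ 0.4232  0.2954  0.089   0.0558 -0.0718]
[ 0.5005  0.4365  0.0887  0.0544 -0.8547]
```

```bash
cat >> h.py <<'E'
def grid(c,px,z=.036):
    P=ray(c,px,z)[:,:2];m=P.mean(0);u,s,v=np.linalg.svd(P-m);print("n",len(P),"ctr",m.round(4),"yaw %.4f"%wrap(np.arctan2(v[0,1],v[0,0])),"spans",np.ptp((P-m)@v.T,axis=0).round(4))
def tri(cs,uvs):
    A=[];b=[]
    for c,(u,v) in zip(cs,uvs):
        f=foc(c);M=c["R"];t=c["t"]
        for q,i,p in((u,0,c["cx"]),(v,1,c["cy"])):
            k=(q-p)/f;A.append(M[i]-k*M[2]);b.append(k*t[2]-t[i])
    return np.linalg.lstsq(np.array(A),np.array(b),rcond=None)[0].round(4)
E
python3 - <<'E'
from h import *
import pickle;c=pickle.load(open("w5.pkl","rb"))
grid(c,[[352,193],[366,193],[380,193],[366,207],[380,207],[352,208],[380,222],[353,222],[366,222],[380,236],[353,236],[366,236],[380,249],[353,249],[367,250]])
grid(c,[[235,127],[246,137],[226,139],[258,147],[237,149],[216,150],[248,159],[227,160],[207,162],[238,170],[198,173],[218,172],[229,181],[209,183],[220,192]])
t=camera("top");s=camera("scene");o=get_obs()
# caps: bottle cap blue
for n,cc,roi in(("top",t,(140,190,190,230)),("scene",s,(495,170,535,205)),("wrist",c,(40,0,130,50))):
    h=cv2.cvtColor(cc["pixels"],40);x0,y0,x1,y1=roi;m=((h[...,1]>120)&(h[...,0]>95)&(h[...,0]<130))[y0:y1,x0:x1];ys,xs=np.nonzero(m);print(n,len(xs),xs.mean()+x0 if len(xs) else 0,ys.mean()+y0 if len(xs) else 0,ray(cc,(xs.mean()+x0,ys.mean()+y0),.142).round(3) if len(xs) else 0)
print("jar top",ray(t,(181,288),.08).round(4),"scene",ray(s,(437,163),.08).round(4), "wrist jar rim",ray(c,[(258,282)],.08).round(4))
goto(.4207,.2975,.09,-.075)
E
```

```text
n 15 ctr [0.4224 0.296 ] yaw -0.0400 spans [0.0651 0.0315]
n 15 ctr [0.5025 0.4379] yaw -0.8376 spans [0.0644 0.0306]
top 67 156.34328358208955 205.32835820895522 [[0.604 0.489 0.142]]
scene 114 516.6666666666666 189.48245614035088 [[0.605 0.489 0.142]]
wrist 1802 88.342397336293 19.10044395116537 [[0.604 0.487 0.142]]
jar top [[0.363 0.428 0.08 ]] scene [[0.3707 0.4271 0.08  ]] wrist jar rim [[0.3798 0.4144 0.08  ]]
turn -0.268 | shift x -0.0208 y 0.0867 z 0.3255 at [0.4343 0.34   0.2528] yaw -0.096 t 19.5
```

```bash
python3 -c "
from h import *
goto(.4224,.296,.09,-.055)"
```

```text
turn -0.518 | shift x -0.0190 y 0.0891 z 0.3255 at [0.4343 0.34   0.2528] yaw -0.096 t 19.5
```

Request:
jog_arm:
  commands:
    - [1,0,0,0,-0.52]
    - [1,-0.006,0.03,0.1,0]
    - [1,-0.006,0.03,0.1,0]
    - [1,-0.007,0.029,0.1,0]
    - [1,0,0,0.025,0]
    - [1,0,0,0,0]
    - [1,0,0,0,0]

```text
clock: 20.38
tool_pos: [0.4231, 0.2981, 0.0925]
tcp_rot: [-3.139, -0.002, -0.053]
ft_force: [0.8, 0.3, 0.7]
opening: 1.002
gripper_force: 0.0
```

```bash
python3 -c "
from h import *
goto(.4224,.296,.020,-.055)"
```

```text
turn 0.020 | shift x -0.0012 y 0.0043 z 0.1450 at [0.4231 0.2981 0.0925] yaw -0.053 t 20.4
```

Request:
jog_arm:
  commands:
    - [1,0,0.003,0.08,0]
    - [1,0,0,0.064,0]
    - [1,0,0,0,0]
    - [0.5,0,0,0,0]
    - [0.5,0,0,0,0]
    - [0.5,0,0,0,0]
    - [0.5,0,0,0,0]
    - [0.5,0,0,0,0]
  grip_force: 35

```text
clock: 21.38
tool_pos: [0.4223, 0.296, 0.0197]
tcp_rot: [-3.14, -0.001, -0.053]
ft_force: [-0.8, 2.2, 6.7]
opening: 0.639
gripper_force: 35.0
```

```bash
python3 -c "
from h import *
o=get_obs();print(o['opening'],o['gripper_force'],o['tcp_rot'])
goto(.5014,.104,.12,-.125)
c=camera('top');cv2.imwrite('pics/x.png',c['pixels'])"
```

```text
0.6391085728654285 34.98799681663513 [-3.13961655e+00 -1.31420463e-03 -5.34448047e-02]
turn 0.894 | shift x 0.2048 y 0.3613 z -0.2006 at [0.4223 0.296  0.0197] yaw -0.053 t 21.4
```

Request:
jog_arm:
  commands:
    - [0.5,0,0,-0.06,0]
    - [0.5,0,0,-0.1,0]
    - [0.5,0,0,-0.04,0.89]
    - [0.5,0.04,0.07,0,0]
    - [0.5,0.055,0.1,0,0]
    - [0.5,0.055,0.1,0,0]
    - [0.5,0.055,0.091,0,0]
    - [0.5,0,0,0,0]

```text
clock: 22.42
tool_pos: [0.5005, 0.0996, 0.1178]
tcp_rot: [3.14, 0.002, -0.13]
ft_force: [-0.3, -0.4, -4.6]
opening: 0.638
gripper_force: 35.0
```

Request:
jog_arm:
  commands:
    - [0.5,0,0,0.06,0]
    - [0.5,0,0,0.04,0]
    - [0.5,0,0,0,0]
    - [0.5,0,0,0,0]

```text
clock: 22.92
tool_pos: [0.501, 0.1036, 0.0693]
tcp_rot: [-3.142, -0.0, -0.124]
ft_force: [-0.7, -0.2, -3.8]
opening: 0.635
gripper_force: 35.0
```

```bash
python3 - <<'E'
from h import *
import pickle
goto(.5014,.1039,.03,-.125)
c=camera("wrist");pickle.dump(c,open("w6.pkl","wb"));cv2.imwrite("pics/w6.png",cv2.resize(c["pixels"][100:290,190:450],None,fx=3,fy=3,interpolation=2))
o=get_obs();print(o["tcp_rot"],o["ft_force"])
E
```

```text
turn 0.009 | shift x 0.0006 y -0.0006 z 0.0785 at [0.501  0.1036 0.0693] yaw -0.124 t 22.9
[-3.14102318e+00 -8.83940733e-04 -1.24308054e-01] [ 0.69433524 -0.27870284 -3.98036616]
```

View pics/w6.png

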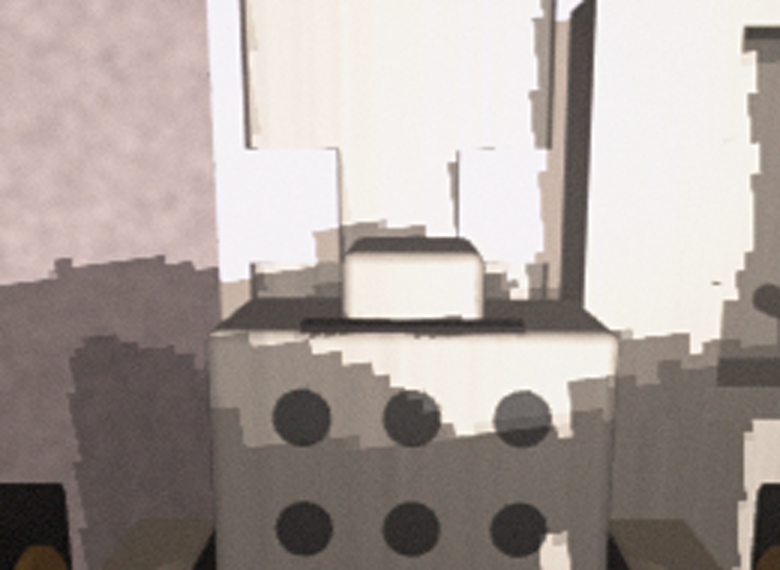

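The held cassette's tab is at crop (413,285) above the notch, whose walls are at crop x 340 and 457. I'll check the alignment numerically.

```bash
python3 - <<'E'
from h import *
import pickle;c=pickle.load(open("w6.pkl","rb"))
q=lambda u,v:(190+u/3-.33,100+v/3-.33)
a=-.125;ex=np.array([np.cos(a),np.sin(a)]);ey=np.array([-ex[1],ex[0]])
T=np.array([.5014,.1039])
def rel(n,u,v,z):
    p=ray(c,q(u,v),z)[0,:2]-T;print(n,"x %.1f y %.1f"%(p@ex*1e3,p@ey*1e3))
zl=.0693-.02
rel("hole r1",412,417,zl+.036);rel("hole r2",411,528,zl+.036);rel("lid end (44)",412,333,zl+.036);rel("tab end (54)",412,253,zl+.030)
rel("lidL",212,340,zl+.036);rel("lidR",614,340,zl+.036)
for v in(155,260):
  rel("notchL(12)",340,v,.014);rel("notchR(-12)",457,v,.014)
rel("rim bar top edge (67?)",300,149,.014)
rel("bar bot edge",300,263,.014)
E
```

```text
hole r1 x 32.0 y -1.9
hole r2 x 15.9 y -1.8
lid end (44) x 43.5 y -1.9
tab end (54) x 53.6 y -1.9
lidL x 42.6 y 24.8
lidR x 42.6 y -28.9
notchL(12) x 67.0 y 12.0
notchR(-12) x 67.0 y -10.9
notchL(12) x 46.6 y 12.4
notchR(-12) x 46.6 y -11.1
rim bar top edge (67?) x 68.1 y 19.8
bar bot edge x 46.0 y 20.4
```

Request:
jog_arm:
  commands:
    - [0.5,0.001,-0.0046,0.03,0]
    - [0.5,0,0,0.03,0]
    - [0.5,0,0,0.012,0]
    - [0.5,0,0,0.008,0]
    - [0.5,0,0,0.006,0]
    - [0.5,0,0,0,0]

```text
clock: 23.72
tool_pos: [0.5019, 0.1054, 0.026]
tcp_rot: [-3.141, -0.0, -0.125]
ft_force: [-0.1, 0.3, -3.3]
opening: 0.639
gripper_force: 35.0
```

Request:
jog_arm:
  commands:
    - [0.5,0,0,0.004,0]
    - [0.5,0,0,0,0]

```text
clock: 23.98
tool_pos: [0.502, 0.1055, 0.0257]
tcp_rot: [-3.141, -0.001, -0.125]
ft_force: [-8.1, -1.0, 17.9]
opening: 0.634
gripper_force: 35.0
```

Request:
jog_arm:
  commands:
    - [0.85,0,0,-0.004,0]
    - [0.85,0,0,0,0]
    - [0.85,0,0,0,0]
    - [0.85,0,0,-0.06,0]
    - [1,0,0,-0.1,0]
    - [1,0,0,-0.1,1]
    - [1,0,0,-0.1,1]
    - [1,0,0,0,1]

```text
clock: 24.98
tool_pos: [0.5039, 0.1064, 0.2101]
tcp_rot: [-3.136, -0.005, -0.367]
ft_force: [-1.0, -0.6, 0.2]
opening: 0.997
gripper_force: 0.0
```

Request:
jog_arm:
  commands:
    - [1,0,0,0,1]
    - [1,0,0,0,1]
    - [1,0,0,0,1]
    - [1,0,0,0,1]
    - [1,0,0,0,1]
    - [1,0,0,0,0.91]

```text
clock: 25.72
tool_pos: [0.5016, 0.1053, 0.2055]
tcp_rot: [3.141, 0.0, -0.84]
ft_force: [0.2, -0.9, -0.6]
opening: 1.0
gripper_force: 0.0
```

Request:
jog_arm:
  commands:
    - [1,-0.079,-0.06,0,0]
    - [1,-0.079,-0.06,0,0]
    - [1,-0.079,-0.06,0,0]
    - [1,-0.079,-0.06,0,0]
    - [1,-0.079,-0.06,0,0]
    - [1,-0.079,-0.06,0,0]
    - [1,-0.08,-0.058,0,0]
    - [1,0,0,0,0]

```text
clock: 26.72
tool_pos: [0.4709, 0.454, 0.2043]
tcp_rot: [3.141, -0.0, -0.835]
ft_force: [-0.0, -0.5, -0.6]
opening: 1.001
gripper_force: 0.0
```

```bash
sed -i 's/ (ce\[ok\]\[keep\]+\[x0,y0\]).round().astype(int).tolist())/ (ce[ok][keep]+[x0,y0]).round(1).tolist())/' h.py; python3 - <<'E'
from h import *
import pickle
c=camera("wrist");pickle.dump(c,open("w7.pkl","wb"));cv2.imwrite("pics/w7.png",c["pixels"])
o=get_obs();print(o["tool_pos"],o["tcp_rot"],o["clock"])
p=proj(c,[.5025,.4379,.036])[0];print(p)
x,y=p.astype(int)
P=holes(c,(max(x-90,0),max(y-90,0),x+90,min(y+90,258)))
E
```

```text
[0.47102749 0.4523068  0.20450097] [ 3.13999002e+00 -4.32629733e-04 -8.35968933e-01] 26.775
[311.3411065  191.26556379]
16 holes [ 0.4972  0.4378  0.0715  0.0373 -0.8366] mean [0.4995 0.4383] [[295.2, 155.7], [311.6, 155.8], [328.0, 155.8], [295.4, 173.6], [311.7, 173.6], [328.0, 173.8], [295.7, 191.2], [311.7, 191.3], [327.8, 191.2], [296.3, 208.1], [311.9, 208.2], [327.7, 208.3], [330.1, 223.7], [296.4, 224.7], [312.1, 224.7], [335.2, 232.1]]
```

```bash
python3 - <<'E'
from h import *
import pickle
c=pickle.load(open("w7.pkl","rb"))
grid(c,[[295.2,155.7],[311.6,155.8],[328.0,155.8],[295.4,173.6],[311.7,173.6],[328.0,173.8],[295.7,191.2],[311.7,191.3],[327.8,191.2],[296.3,208.1],[311.9,208.2],[327.7,208.3]])
A=ray(c,(311.7,191.3),.036)[0,:2]+[.0012,.0011]
L=np.array([np.cos(-.836),np.sin(-.836)]);Pp=np.array([-L[1],L[0]])
for b,r in(((.604,.488),.03),((.368,.428),.028)):
    d=np.array(b)-A;print("rel",d@L,d@Pp)
T=A-.030*L-.013*Pp;print(A,T);goto(T[0],T[1],.028,-.837)
E
```

```text
n 12 ctr [0.5076 0.4316] yaw -0.8403 spans [0.0483 0.0302]
rel 0.030920350563955645 0.10760656650393306
rel -0.08278451827819265 -0.10772388373845566
[0.50342933 0.43879857] [0.47367067 0.45234192]
turn 0.013 | shift x 0.0035 y -0.0040 z 0.3530 at [0.471  0.4523 0.2045] yaw -0.836 t 26.8
```

Request:
jog_arm:
  commands:
    - [1,-0.0025,-0.004,0.08,0]
    - [1,0,0,0.1,0]
    - [1,0,0,0.1,0]
    - [1,0,0,0.04,0]
    - [1,0,0,0.033,0]
    - [1,0,0,0,0]

```text
clock: 27.52
tool_pos: [0.4721, 0.4522, 0.0284]
tcp_rot: [3.14, -0.001, -0.839]
ft_force: [0.5, -0.5, 0.7]
opening: 1.002
gripper_force: 0.0
```

Request:
jog_arm:
  commands:
    - [0.5,0,0,0,0]
    - [0.5,0,0,0,0]
    - [0.5,0,0,0,0]
    - [0.5,0,0,0,0]
    - [0.5,0,0,0,0]
    - [0.5,0,0,0,0]
  grip_force: 40

```text
clock: 28.28
tool_pos: [0.473, 0.4545, 0.0305]
tcp_rot: [-3.139, 0.0, -0.837]
ft_force: [0.2, 3.0, 5.1]
opening: 0.644
gripper_force: 39.5
```

Request:
jog_arm:
  commands:
    - [0.5,0,0,-0.03,0]
    - [0.5,0,0,-0.06,0]
    - [0.5,0,0,-0.1,0]
    - [0.5,0,0,-0.1,0]
    - [0.5,0,0,-0.06,-1]
    - [0.5,0,0,0,-1]
    - [0.5,0,0,0,-1]
    - [0.5,0,0,0,-1]

```text
clock: 29.28
tool_pos: [0.4713, 0.452, 0.204]
tcp_rot: [3.139, 0.001, -0.516]
ft_force: [-0.2, 0.2, -2.5]
opening: 0.643
gripper_force: 39.4
```

Request:
jog_arm:
  commands:
    - [0.5,0,0,0,-1]
    - [0.5,0,0,0,-1]
    - [0.5,0,0,0,-1]
    - [0.5,0,0,0,-1]
    - [0.5,0,0,0,-0.9]
    - [0.5,0.008,0.08,0,0]
    - [0.5,0.009,0.1,0,0]
    - [0.5,0.009,0.1,0,0]

```text
clock: 30.28
tool_pos: [0.4663, 0.3103, 0.2037]
tcp_rot: [3.139, 0.002, -0.126]
ft_force: [0.6, -0.4, -2.3]
opening: 0.648
gripper_force: 39.4
```

Request:
jog_arm:
  commands:
    - [0.5,0.009,0.1,0,0]
    - [0.5,0.009,0.1,0,0]
    - [0.5,0.009,0.1,0,0]
    - [0.5,0.009,0.1,0,0]
    - [0.5,0.009,0.1,0.03,0]
    - [0.5,0.009,0.1,0.08,0]
    - [0.5,0,0.071,0.1,0]
    - [0.5,0,0,0,0]

```text
clock: 31.28
tool_pos: [0.4472, -0.0255, 0.0968]
tcp_rot: [3.138, 0.01, -0.13]
ft_force: [-0.5, -0.3, -1.8]
opening: 0.645
gripper_force: 39.5
```

```bash
python3 - <<'E'
from h import *
o=get_obs();print(o["ft_force"],o["torque"],o["tcp_rot"],o["opening"])
goto(.4526,-.0224,.075,-.125)
E
```

```text
[-0.4933363  -0.33660857 -1.80375683] [-0.05764744  0.23428521  0.0105125 ] [ 3.13774351  0.00956217 -0.13044524] 0.6451998713342596
turn -0.068 | shift x 0.0099 y -0.0075 z 0.0436 at [ 0.4472 -0.0255  0.0968] yaw -0.130 t 31.3
```

Request:
jog_arm:
  commands:
    - [0.5,0.008,0,0.03,0]
    - [0.5,0,-0.003,0.012,0]
    - [0.5,0,0,0,0]
    - [0.5,0,0,0,0]

```text
clock: 31.78
tool_pos: [0.4567, -0.0208, 0.0799]
tcp_rot: [-3.141, -0.001, -0.125]
ft_force: [0.2, -0.2, -2.5]
opening: 0.644
gripper_force: 39.5
```

```bash
python3 - <<'E'
from h import *
import pickle
goto(.4526,-.0224,.05,-.125)
c=camera("wrist");pickle.dump(c,open("w8.pkl","wb"));cv2.imwrite("pics/w8.png",cv2.resize(c["pixels"][60:290,190:470],None,fx=2.6,fy=2.6,interpolation=2))
o=get_obs();print(o["tcp_rot"],o["ft_force"])
holes(c,(250,60,400,262),.0735-.028+.036)
E
```

```text
turn -0.002 | shift x -0.0077 y 0.0042 z 0.0599 at [ 0.4567 -0.0208  0.0799] yaw -0.125 t 31.8
[-3.14122195e+00 -7.41538730e-04 -1.25239064e-01] [ 0.71887243  0.33843328 -2.8758017 ]Traceback (most recent call last):
  File "<stdin>", line 6, in <module>
  File "h.py", line 34, in holes
    D=np.linalg.norm(P[:,None]-P[None],axis=2);keep=(np.sort(D,1)[:,1:3].max(1)<.024);P=P[keep]
                                                     ~~~~~~~~~~~~~~~~~~~~~~~^^^
    return umr_maximum(a, axis, None, out, keepdims, initial, where)
ValueError: zero-size array to reduction operation maximum which has no identity
```

View pics/w8.png

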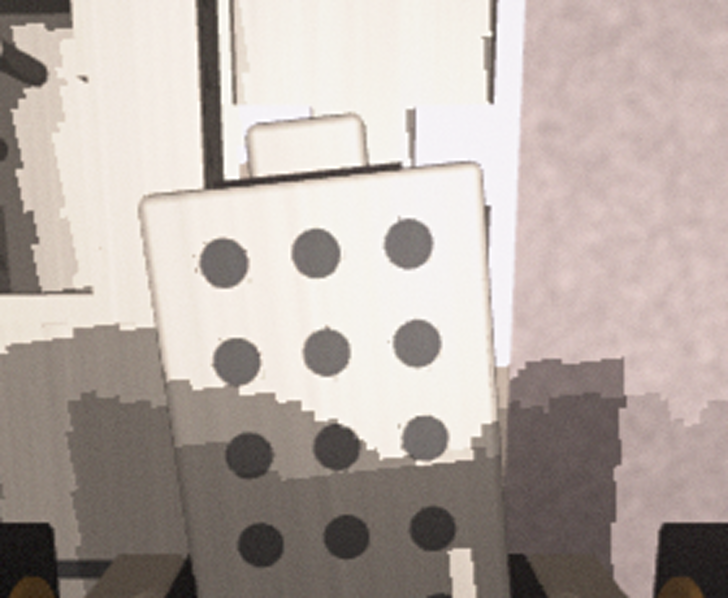

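The view shows cassette A skewed about 0.1 rad in the end grip, with its tab at crop (307,147). I'll set it down right of the carrier and regrip it at its centre.

Request:
jog_arm:
  commands:
    - [0.5,0,0.08,0,0]
    - [0.5,0,0.08,0,0]
    - [0.5,0,0.076,0,0]
    - [0.5,0,0,0.05,0]
    - [0.5,0,0,0.044,0]
    - [0.5,0,0,0.004,0]
    - [0.5,0,0,0,0]

```text
clock: 32.7
tool_pos: [0.442, -0.1381, 0.0309]
tcp_rot: [-3.142, -0.0, -0.126]
ft_force: [-0.0, -0.4, -2.1]
opening: 0.64
gripper_force: 39.6
```

Request:
jog_arm:
  commands:
    - [0.9,0,0,0,0]
    - [0.9,0,0,0,0]
    - [0.9,0,0,0,0]
    - [0.9,0,0,-0.06,0]
    - [1,0,0,-0.1,0]
    - [1,-0.04,0,-0.1,0]
    - [1,-0.04,0,0,0]
    - [1,0,0,0,0]

```text
clock: 33.7
tool_pos: [0.4008, -0.133, 0.1606]
tcp_rot: [-3.141, -0.001, -0.126]
ft_force: [1.1, -0.9, 0.3]
opening: 1.002
gripper_force: 0.0
```

```bash
cat >> h.py <<'E'
def cas(c,guess,z=.036,half=75,bias=.0016):
    """cassette from its 3x5 lid holes: keep the 15 that fit a grid about the nearest hole"""
    g=cv2.cvtColor(c["pixels"],6);u,v=proj(c,[guess[0],guess[1],z])[0].astype(int)
    x0,y0,x1,y1=max(u-half,0),max(v-half,0),min(u+half,640),min(v+half,480)
    sub=g[y0:y1,x0:x1];bh=cv2.morphologyEx(sub,cv2.MORPH_BLACKHAT,cv2.getStructuringElement(2,(17,17)))
    m=(bh>30).astype(np.uint8);n,l,s,ce=cv2.connectedComponentsWithStats(m)
    ok=[i for i in range(1,n) if 15<s[i,4]<260 and max(s[i,2],s[i,3])<1.6*min(s[i,2],s[i,3]) and s[i,4]>.6*s[i,2]*s[i,3]]
    P=ray(c,ce[ok]+[x0,y0],z)[:,:2]
    D=np.linalg.norm(P[:,None]-P[None],axis=2);nb=((D>.0135)&(D<.0180)).sum(1);P=P[nb>=2]
    b=box(P);o=get_obs();a=o["tcp_rot"][2];cor=bias*np.array([-np.sin(a),np.cos(a)])
    print(len(P),"rect",b,"ctr+bias",(b[:2]+cor).round(4),"span expect .0645x.031")
    return b[:2]+cor,b[4]
E
python3 - <<'E'
from h import *
import pickle
c=camera("wrist");pickle.dump(c,open("w9.pkl","wb"))
o=get_obs();print(o["tool_pos"],o["tcp_rot"],o["clock"])
p,a=cas(c,(.475,-.14));goto(p[0],p[1],.020,a)
t=camera("top");cv2.imwrite("pics/t2.png",t["pixels"])
for q in[(.4245,-.263),(.503,-.433)]: cas(t,q,half=22)
E
```

```text
[ 0.40152352 -0.13311142  0.16029526] [-3.14127263e+00 -5.00655304e-04 -1.25516993e-01] 33.75
15 rect [ 0.4751 -0.1407  0.0641  0.0301 -0.0396] ctr+bias [ 0.4753 -0.1391] span expect .0645x.031
turn -1.074 | shift x 0.1479 y 0.0062 z 0.2806 at [ 0.4015 -0.1331  0.1603] yaw -0.126 t 33.8
0 rect [0. 0. 0. 0. 0.] ctr+bias [0.0002 0.0016] span expect .0645x.031
0 rect [0. 0. 0. 0. 0.] ctr+bias [0.0002 0.0016] span expect .0645x.031
```

Request:
jog_arm:
  commands:
    - [1,0.02,0,0,-1]
    - [1,0.04,0.003,0,-0.07]
    - [1,0.05,0.003,0.05,0]
    - [1,0.038,0,0.08,0]
    - [1,0,0,0.08,0]
    - [1,0,0,0.06,0]
    - [1,0,0,0,0]
    - [1,0,0,0,0]

```text
clock: 34.8
tool_pos: [0.4768, -0.1403, 0.0256]
tcp_rot: [3.141, 0.0, -0.041]
ft_force: [0.7, -0.5, 0.2]
opening: 1.0
gripper_force: 0.0
```

```bash
python3 -c "
from h import *
goto(.4753,-.1391,.020,-.04)"
```

```text
turn -0.007 | shift x -0.0031 y -0.0022 z 0.0112 at [ 0.4768 -0.1403  0.0256] yaw -0.041 t 34.8
```

Request:
jog_arm:
  commands:
    - [1,-0.003,-0.002,0.011,0]
    - [1,0,0,0,0]
    - [0.5,0,0,0,0]
    - [0.5,0,0,0,0]
    - [0.5,0,0,0,0]
    - [0.5,0,0,0,0]
    - [0.5,0,0,0,0]
    - [0.5,0,0,0,0]

```text
clock: 35.8
tool_pos: [0.4744, -0.1391, 0.0199]
tcp_rot: [3.142, -0.0, -0.04]
ft_force: [-0.0, 0.4, 2.9]
opening: 0.635
gripper_force: 40.0
```

Request:
jog_arm:
  commands:
    - [0.5,0,0,-0.04,0]
    - [0.5,0,0,-0.07,0.5]
    - [0.5,0,0,-0.01,0.56]
    - [0.5,-0.004,-0.08,0,0]
    - [0.5,-0.004,-0.08,0,0]
    - [0.5,0,-0.066,0,0]
    - [0.5,0,0,0,0]
    - [0.5,0,0,0,0]

```text
clock: 36.8
tool_pos: [0.4839, -0.0266, 0.0794]
tcp_rot: [3.141, 0.001, -0.125]
ft_force: [-0.4, -0.3, -3.4]
opening: 0.636
gripper_force: 40.0
```

```bash
python3 - <<'E'
from h import *
import pickle
goto(.4853,-.0265,.026,-.125)
c=camera("wrist");pickle.dump(c,open("w10.pkl","wb"))
o=get_obs();print(o["tcp_rot"],o["ft_force"],o["opening"])
g=cv2.cvtColor(c["pixels"],6)
zl=o["tool_pos"][2]-.02
a=-.125;ex=np.array([np.cos(a),np.sin(a)]);ey=np.array([-ex[1],ex[0]]);T=np.array([.4853,-.0265])
# expected notch edges/bar of the pocket on the picture, and gray profile there
row=[int(proj(c,np.r_[T+ex*.060+ey*y,.014])[0,1]) for y in(0,)][0]
us=[proj(c,np.r_[T+ex*.060+ey*y,.014])[0,0] for y in(.012,-.012)];print("row",row,"expect cols",us)
for r in (row-3,row,row+3): print(g[r,int(us[0])-14:int(us[1])+15].tolist())
S=cv2.morphologyEx(g[225:290,255:400],cv2.MORPH_BLACKHAT,cv2.getStructuringElement(2,(25,25)))
n,l,s,ce=cv2.connectedComponentsWithStats((S>30).astype(np.uint8))
for i in range(1,n):
    if 150<s[i,4]<600:
        p=ce[i]+[255,225];w=ray(c,p,zl+.036)[0,:2]-T;print("hole",p.round(1),s[i,4],"x %.1f y %.1f"%(w@ex*1e3,w@ey*1e3))
E
```

```text
turn 0.005 | shift x 0.0028 y -0.0005 z 0.1068 at [ 0.4839 -0.0266  0.0794] yaw -0.125 t 36.8
[ 3.14128350e+00  1.02500104e-03 -1.25338953e-01] [-1.18630013 -0.57633122 -2.68543569] 0.6334138107577455
row 161 expect cols [np.float64(304.4466999509318), np.float64(343.1390097191972)]
[243, 244, 244, 243, 245, 244, 244, 244, 243, 243, 243, 244, 243, 244, 244, 244, 221, 190, 226, 242, 243, 243, 244, 242, 243, 242, 242, 242, 242, 242, 243, 241, 243, 243, 244, 243, 243, 242, 243, 243, 243, 243, 243, 243, 243, 243, 243, 242, 243, 243, 243, 244, 238, 180, 147, 198, 243, 245, 244, 245, 244, 244, 244, 245, 243, 245, 244, 244]
[243, 244, 244, 244, 245, 243, 243, 244, 245, 245, 243, 243, 244, 245, 244, 244, 219, 189, 225, 240, 242, 243, 243, 242, 243, 242, 243, 243, 242, 243, 242, 242, 243, 243, 243, 243, 241, 242, 242, 242, 243, 244, 243, 243, 243, 243, 242, 242, 243, 243, 244, 245, 246, 185, 145, 200, 242, 244, 243, 244, 244, 245, 244, 243, 244, 244, 244, 245]
[243, 244, 244, 243, 244, 244, 244, 244, 243, 243, 244, 244, 244, 243, 244, 245, 226, 194, 223, 230, 242, 243, 243, 243, 242, 242, 242, 243, 243, 241, 242, 242, 244, 243, 243, 243, 242, 243, 243, 243, 242, 243, 243, 244, 242, 242, 242, 242, 243, 243, 243, 245, 245, 206, 151, 199, 243, 244, 244, 244, 243, 244, 244, 244, 244, 244, 243, 244]
hole [363.4 234.9] 203 x 32.5 y -16.7
hole [289.8 238. ] 314 x 31.2 y 13.3
hole [326.2 237.8] 299 x 31.3 y -1.5
hole [290.7 274.9] 276 x 15.2 y 13.4
hole [326.3 274.8] 278 x 15.2 y -1.6
hole [362.2 274.8] 276 x 15.2 y -16.6
```

Request:
jog_arm:
  commands:
    - [0.5,0.0012,-0.001,0.04,0]
    - [0.5,0,0,0.03,0]
    - [0.5,0,0,0.02,0]
    - [0.5,0,0,0.012,0]
    - [0.5,0,0,0.007,0]
    - [0.5,0,0,0,0]

```text
clock: 37.6
tool_pos: [0.4853, -0.0261, 0.0259]
tcp_rot: [-3.142, -0.001, -0.125]
ft_force: [-1.9, -1.0, 2.1]
opening: 0.635
gripper_force: 40.0
```

Request:
jog_arm:
  commands:
    - [0.85,0,0,-0.002,0]
    - [0.85,0,0,0,0]
    - [0.85,0,0,0,0]
    - [0.85,0,0,-0.06,0]
    - [1,0,0,-0.1,0]
    - [1,0,0,-0.1,1]
    - [1,0,0,-0.08,1]
    - [1,0,0,0,0.44]

```text
clock: 38.6
tool_pos: [0.4871, -0.0256, 0.1998]
tcp_rot: [-3.138, -0.006, -0.321]
ft_force: [0.2, -0.2, -0.0]
opening: 0.997
gripper_force: 0.0
```

Request:
jog_arm:
  commands:
    - [1,-0.008,0.1,0,0]
    - [1,-0.008,0.1,0,0]
    - [1,-0.008,0.1,0,0]
    - [1,-0.008,0.1,0,0]
    - [1,-0.008,0.085,0,0]
    - [1,0,0,0,0]
    - [1,0,0,0,0]

```text
clock: 39.48
tool_pos: [0.3895, -0.2498, 0.1957]
tcp_rot: [-3.142, 0.001, -0.321]
ft_force: [0.9, 0.4, 0.4]
opening: 0.997
gripper_force: 0.0
```

```bash
python3 - <<'E'
from h import *
import pickle
c=camera("wrist");pickle.dump(c,open("w11.pkl","wb"));cv2.imwrite("pics/w11.png",c["pixels"])
o=get_obs();print(o["tool_pos"],o["tcp_rot"],o["clock"])
p,a=cas(c,(.4245,-.263));goto(p[0],p[1],.08,a);goto(p[0],p[1],.02,a)
print(proj(c,[.507,-.433,.036]))
p,a=cas(c,(.507,-.433))
E
```

```text
[ 0.38980113 -0.24946628  0.19582504] [-3.14155130e+00  7.37836639e-04 -3.20092651e-01] 39.525
15 rect [ 0.42   -0.2627  0.0641  0.0302 -0.3186] ctr+bias [ 0.4205 -0.2612] span expect .0645x.031
turn -0.019 | shift x 0.0657 y 0.0030 z 0.2317 at [ 0.3898 -0.2495  0.1958] yaw -0.320 t 39.5
turn -0.019 | shift x 0.0657 y 0.0030 z 0.3517 at [ 0.3898 -0.2495  0.1958] yaw -0.320 t 39.5
[[493.14593066  22.25181188]]
12 rect [ 0.4882 -0.4279  0.0482  0.0301 -0.3067] ctr+bias [ 0.4887 -0.4264] span expect .0645x.031
```

Request:
jog_arm:
  commands:
    - [1,0.022,0.001,0.1,0]
    - [1,0.022,0.001,0.1,0]
    - [1,0.022,0.001,0.08,0]
    - [1,0,0,0.05,0]
    - [1,0,0,0.021,0]
    - [1,0,0,0,0]
    - [1,0,0,0,0]

```text
clock: 40.4
tool_pos: [0.4216, -0.2616, 0.0219]
tcp_rot: [-3.141, -0.002, -0.319]
ft_force: [1.3, 0.8, -0.4]
opening: 0.994
gripper_force: 0.0
```

```bash
python3 -c "
from h import *
goto(.4205,-.2612,.020,-.319)"
```

```text
turn -0.005 | shift x -0.0023 y -0.0001 z 0.0038 at [ 0.4216 -0.2616  0.0219] yaw -0.319 t 40.4
```

Request:
jog_arm:
  commands:
    - [1,-0.002,0,0.003,0]
    - [0.5,0,0,0,0]
    - [0.5,0,0,0,0]
    - [0.5,0,0,0,0]
    - [0.5,0,0,0,0]
    - [0.5,0,0,0,0]
    - [0.5,0,0,0,0]
    - [0.5,0,0,-0.04,0]

```text
clock: 41.4
tool_pos: [0.4181, -0.261, 0.0381]
tcp_rot: [3.141, 0.004, -0.321]
ft_force: [0.1, -0.9, -1.7]
opening: 0.638
gripper_force: 40.0
```

Request:
jog_arm:
  commands:
    - [0.5,0,0,-0.08,-0.8]
    - [0.5,0,0,-0.08,-0.8]
    - [0.5,0,0,0,-0.83]
    - [0.5,0.06,-0.096,0,0]
    - [0.5,0.06,-0.096,0,0]
    - [0.5,0.06,-0.096,0,0]
    - [0.5,0.06,-0.096,0,0]
    - [0.5,0.058,-0.098,0,0]

```text
clock: 42.4
tool_pos: [0.5981, -0.0394, 0.1186]
tcp_rot: [3.141, 0.001, -0.126]
ft_force: [0.7, 0.3, -2.5]
opening: 0.634
gripper_force: 40.0
```

Request:
jog_arm:
  commands:
    - [0.5,0,0,0.05,0]
    - [0.5,0,0,0.03,0]
    - [0.5,0,0,0,0]
    - [0.5,0,0,0,0]

```text
clock: 42.9
tool_pos: [0.5979, -0.0416, 0.0799]
tcp_rot: [3.142, -0.001, -0.126]
ft_force: [0.1, -0.1, -2.0]
opening: 0.633
gripper_force: 40.0
```

```bash
cat >> h.py <<'E'
def align(T,zg=.02,a=-.125):
    """held cassette against pocket notch, camera frame, mm in pocket axes about T"""
    goto(T[0],T[1],.026,a)
    c=camera("wrist");o=get_obs();g=cv2.cvtColor(c["pixels"],6);zl=o["tool_pos"][2]-zg
    ex=np.array([np.cos(a),np.sin(a)]);ey=np.array([-ex[1],ex[0]]);T=np.array(T)
    print(o["tcp_rot"].round(3),o["ft_force"].round(1),o["opening"])
    S=cv2.morphologyEx(g[225:290,255:400],cv2.MORPH_BLACKHAT,cv2.getStructuringElement(2,(25,25)))
    n,l,s,ce=cv2.connectedComponentsWithStats((S>30).astype(np.uint8))
    for i in range(1,n):
        if 150<s[i,4]<600:
            w=ray(c,ce[i]+[255,225],zl+.036)[0,:2]-T;print("hole",(ce[i]+[255,225]).round(1),s[i,4],"x %.1f y %.1f"%(w@ex*1e3,w@ey*1e3))
    for xx in(.0575,.0605,.0635):
        ys=np.linspace(.018,-.018,73);uv=proj(c,np.c_[T+np.outer(np.ones(73),ex*xx)+np.outer(ys,ey),np.full(73,.014)]).astype(np.float32)
        p=cv2.remap(g,uv[None,:,0].copy(),uv[None,:,1].copy(),1)[0].astype(int)
        L=p[:36];Rr=p[37:];print("notch x%.1f dark at y %.1f (%d) / %.1f (%d); bright median %d"%(xx*1e3,ys[L.argmin()]*1e3,L.min(),ys[37+Rr.argmin()]*1e3,Rr.min(),np.median(p)))
    return c
E
python3 - <<'E'
from h import *
import pickle
c=align((.5983,-.0407));pickle.dump(c,open("w12.pkl","wb"));cv2.imwrite("pics/w12.png",cv2.resize(c["pixels"][60:290,190:470],None,fx=2.6,fy=2.6,interpolation=2))
E
```

```text
turn -0.018 | shift x 0.0006 y -0.0020 z 0.1078 at [ 0.5979 -0.0416  0.0799] yaw -0.126 t 42.9
[-3.141e+00 -1.000e-03 -1.260e-01] [-0.5  0.5 -2.7] 0.6374296825155996
hole [289.7 239.1] 315 x 31.9 y 12.5
hole [326.7 239.2] 306 x 31.8 y -2.5
hole [363.9 236.2] 195 x 33.0 y -17.7
hole [290.8 276.3] 276 x 15.8 y 12.6
hole [326.4 276.4] 282 x 15.7 y -2.4
hole [362.2 276.3] 272 x 15.7 y -17.4
notch x57.5 dark at y 11.0 (197) / -12.5 (210); bright median 246
notch x60.5 dark at y 14.0 (191) / -6.0 (189); bright median 198
notch x63.5 dark at y 2.5 (194) / -10.5 (191); bright median 197
```

Request:
jog_arm:
  commands:
    - [0.5,0,-0.0027,0.04,0]
    - [0.5,0,0,0.03,0]
    - [0.5,0,0,0.02,0]
    - [0.5,0,0,0.012,0]
    - [0.5,0,0,0.007,0]
    - [0.5,0,0,0,0]

```text
clock: 43.7
tool_pos: [0.5983, -0.0396, 0.0254]
tcp_rot: [-3.141, -0.001, -0.126]
ft_force: [-0.5, 0.6, 0.3]
opening: 0.637
gripper_force: 40.0
```

Request:
jog_arm:
  commands:
    - [0.85,0,0,-0.002,0]
    - [0.85,0,0,0,0]
    - [0.85,0,0,0,0]
    - [0.85,0,0,-0.06,0]
    - [1,0,0,-0.1,0]
    - [1,0,0,-0.1,1]
    - [1,0,0,-0.08,1]
    - [1,0,0,0,0.3]

```text
clock: 44.7
tool_pos: [0.6, -0.0394, 0.1999]
tcp_rot: [-3.138, -0.006, -0.311]
ft_force: [0.1, 0.3, -0.4]
opening: 1.003
gripper_force: 0.0
```

Request:
jog_arm:
  commands:
    - [1,-0.004,0.1,0,0]
    - [1,-0.004,0.1,0,0]
    - [1,-0.004,0.1,0,0]
    - [1,-0.004,0.1,0,0]
    - [1,-0.004,0.1,0,0]
    - [1,-0.004,0.1,0,0]
    - [1,-0.004,0.1,0,0]
    - [1,-0.004,0.1,0,0]

```text
clock: 45.7
tool_pos: [0.4598, -0.417, 0.195]
tcp_rot: [-3.141, 0.001, -0.31]
ft_force: [0.4, -0.2, 0.1]
opening: 0.999
gripper_force: 0.0
```

Request:
jog_arm:
  commands:
    - [1,0,0,0,0]
    - [1,0,0,0,0]
    - [1,0,0,0,0]

```text
clock: 46.08
tool_pos: [0.4611, -0.4149, 0.1956]
tcp_rot: [-3.141, 0.0, -0.309]
ft_force: [0.1, -0.4, -0.6]
opening: 1.0
gripper_force: 0.0
```

```bash
python3 - <<'E'
from h import *
import pickle
c=camera("wrist");pickle.dump(c,open("w13.pkl","wb"));cv2.imwrite("pics/w13.png",c["pixels"])
o=get_obs();print(o["tool_pos"],o["tcp_rot"],o["clock"])
p,a=cas(c,(.4958,-.4305));goto(p[0],p[1],.02,a)
E
```

```text
[ 0.46118116 -0.41485202  0.19575387] [-3.14148572e+00  1.00740303e-04 -3.08440836e-01] 46.125
13 rect [ 0.4958 -0.4303  0.0641  0.0302 -0.3051] ctr+bias [ 0.4963 -0.4288] span expect .0645x.031
turn -0.042 | shift x 0.0753 y 0.0055 z 0.3515 at [ 0.4612 -0.4149  0.1958] yaw -0.308 t 46.1
```

Request:
jog_arm:
  commands:
    - [1,0.025,0.002,0.1,0]
    - [1,0.025,0.002,0.1,0]
    - [1,0.025,0.002,0.08,0]
    - [1,0,0,0.05,0]
    - [1,0,0,0.021,0]
    - [1,0,0,0,0]
    - [1,0,0,0,0]

```text
clock: 47.0
tool_pos: [0.4965, -0.4303, 0.0219]
tcp_rot: [3.141, -0.002, -0.309]
ft_force: [-0.1, 0.1, 0.6]
opening: 0.998
gripper_force: 0.0
```

```bash
python3 -c "
from h import *
goto(.4963,-.4288,.020,-.305)"
```

```text
turn -0.052 | shift x -0.0012 y -0.0027 z 0.0037 at [ 0.4965 -0.4303  0.0219] yaw -0.309 t 47.0
```

Request:
jog_arm:
  commands:
    - [1,0,-0.002,0.003,0]
    - [0.5,0,0,0,0]
    - [0.5,0,0,0,0]
    - [0.5,0,0,0,0]
    - [0.5,0,0,0,0]
    - [0.5,0,0,0,0]
    - [0.5,0,0,0,0]
    - [0.5,0,0,-0.04,0]

```text
clock: 48.0
tool_pos: [0.4941, -0.4281, 0.0368]
tcp_rot: [-3.14, 0.005, -0.31]
ft_force: [-0.7, -0.1, -4.1]
opening: 0.636
gripper_force: 40.0
```

Request:
jog_arm:
  commands:
    - [0.5,0,0,-0.1,-0.8]
    - [0.5,0,0,-0.1,-0.8]
    - [0.5,0,0,0,-0.7]
    - [0.5,0.01,-0.096,0,0]
    - [0.5,0.01,-0.096,0,0]
    - [0.5,0.01,-0.096,0,0]
    - [0.5,0.01,-0.096,0,0]
    - [0.5,0.01,-0.096,0,0]

```text
clock: 49.0
tool_pos: [0.5503, -0.1924, 0.1382]
tcp_rot: [-3.141, 0.001, -0.126]
ft_force: [0.8, -0.2, -2.9]
opening: 0.634
gripper_force: 40.0
```

Request:
jog_arm:
  commands:
    - [0.5,0.01,-0.096,0,0]
    - [0.5,0.01,-0.096,0,0]
    - [0.5,0.01,-0.096,0,0]
    - [0.5,0.01,-0.097,0,0]
    - [0.5,0.01,-0.097,0,0]
    - [0.5,0.005,-0.1,0,0]
    - [0.5,0,0,0.05,0]
    - [0.5,0,0,0.05,0]

```text
clock: 50.0
tool_pos: [0.6139, 0.092, 0.0875]
tcp_rot: [3.142, 0.001, -0.125]
ft_force: [0.3, -0.1, -4.3]
opening: 0.638
gripper_force: 40.0
```

Request:
jog_arm:
  commands:
    - [0.5,0,0,0.02,0]
    - [0.5,0,0,0,0]
    - [0.5,0,0,0,0]

```text
clock: 50.38
tool_pos: [0.6152, 0.0912, 0.0798]
tcp_rot: [-3.141, -0.001, -0.126]
ft_force: [0.6, 1.0, -3.5]
opening: 0.636
gripper_force: 40.0
```

```bash
python3 - <<'E'
from h import *
import pickle
c=align((.6149,.0913))
E
```

```text
turn -0.011 | shift x -0.0006 y -0.0002 z 0.1075 at [0.6152 0.0912 0.0798] yaw -0.126 t 50.4
[-3.141e+00 -2.000e-03 -1.260e-01] [-0.2  0.2 -4. ] 0.6337297610387612
hole [289.3 240.5] 315 x 31.9 y 13.6
hole [326.2 240.5] 309 x 31.9 y -1.5
hole [362.9 239.9] 282 x 32.1 y -16.5
hole [290.4 277.5] 286 x 15.8 y 13.6
hole [326.3 277.6] 284 x 15.7 y -1.5
hole [362.3 277.4] 281 x 15.8 y -16.6
notch x57.5 dark at y 11.0 (223) / -12.5 (151); bright median 253
notch x60.5 dark at y 18.0 (209) / -1.5 (205); bright median 213
notch x63.5 dark at y 14.0 (210) / -3.5 (212); bright median 217
```

Aligned to within 1 mm (pocket y −0.75, cassette −1.5), so I nudge and lower it.

Request:
jog_arm:
  commands:
    - [0.5,0,-0.0012,0.04,0]
    - [0.5,0,0,0.03,0]
    - [0.5,0,0,0.02,0]
    - [0.5,0,0,0.012,0]
    - [0.5,0,0,0.007,0]
    - [0.5,0,0,0,0]

```text
clock: 51.18
tool_pos: [0.615, 0.0919, 0.0248]
tcp_rot: [-3.141, -0.001, -0.126]
ft_force: [-1.0, 0.4, -0.7]
opening: 0.634
gripper_force: 40.0
```

Request:
jog_arm:
  commands:
    - [0.85,0,0,-0.001,0]
    - [0.85,0,0,0,0]
    - [0.85,0,0,0,0]
    - [0.85,0,0,-0.06,0]
    - [1,0,0,-0.1,0]
    - [1,-0.06,0.04,-0.12,0]
    - [1,-0.08,0.05,-0.12,0]
    - [1,-0.08,0.05,-0.12,0]

```text
clock: 52.18
tool_pos: [0.5146, 0.0444, 0.2583]
tcp_rot: [-3.141, -0.0, -0.126]
ft_force: [1.4, 1.0, 0.2]
opening: 0.997
gripper_force: 0.0
```

Request:
jog_arm:
  commands:
    - [1,-0.04,0,0,0]
    - [1,0,0,0,0]
    - [1,0,0,0,0]

```text
clock: 52.55
tool_pos: [0.4959, 0.0476, 0.2559]
tcp_rot: [3.141, 0.001, -0.125]
ft_force: [0.2, 0.5, -0.1]
opening: 1.0
gripper_force: 0.0
```

```bash
python3 - <<'E'
from h import *
import pickle
c=camera("wrist");pickle.dump(c,open("w14.pkl","wb"));cv2.imwrite("pics/w14.png",c["pixels"][:300])
o=get_obs();print(o["tool_pos"],o["tcp_rot"],o["clock"])
C=np.array([.5497,.0308]);R=np.array([[.9922,.1247],[-.1247,.9922]])
for q in[(-57,66.5),(57,66.5),(-57,-66.5),(57,-66.5)]:
    t=C+R@np.array(q)/1000
    p,a=cas(c,t,z=.042,half=48,bias=0);print(" off mm",(R.T@(p-t)*1e3).round(1),"dyaw",round(wrap(a+.125),3))
E
```

```text
[0.49606583 0.04763739 0.25564058] [ 3.14061435e+00  1.40239472e-03 -1.25539772e-01] 52.6
14 rect [ 0.4998  0.1048  0.064   0.0301 -0.1215] ctr+bias [0.4998 0.1048] span expect .0645x.031
 off mm [-1.7  0.7] dyaw 0.004
15 rect [ 0.6148  0.0903  0.0642  0.0301 -0.123 ] ctr+bias [0.6148 0.0903] span expect .0645x.031
 off mm [0.2 0.7] dyaw 0.002
15 rect [ 0.4859 -0.0277  0.0642  0.0302 -0.1216] ctr+bias [ 0.4859 -0.0277] span expect .0645x.031
 off mm [1.  0.5] dyaw 0.003
15 rect [ 0.5984 -0.0412  0.0639  0.0301 -0.1274] ctr+bias [ 0.5984 -0.0412] span expect .0645x.031
 off mm [0.3 1.1] dyaw -0.002
```

View pics/w14.png

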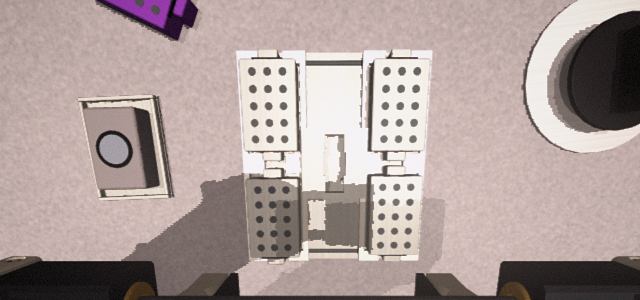

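The picture shows all four cassettes in their pockets, centred at (271,105), (274,218), (399,103) and (397,216), and the block flat in its tray at (115,150). Next I view the knob on the stand.

Request:
jog_arm:
  commands:
    - [1,0,0,0,-1]
    - [1,0,0,0,-0.3]
    - [1,0.013,0.1,0.02,0]
    - [1,0.013,0.1,0.02,0]
    - [1,0.013,0.1,0.02,0]
    - [1,0.013,0.1,0.02,0]
    - [1,0.013,0.1,0.02,0]
    - [1,0.013,0.12,0.02,0]

```text
clock: 53.6
tool_pos: [0.5285, -0.2649, 0.1956]
tcp_rot: [-3.142, 0.001, -0.022]
ft_force: [1.3, -0.8, 0.6]
opening: 0.995
gripper_force: 0.0
```

Request:
jog_arm:
  commands:
    - [1,0,0,0,0]
    - [1,0,0,0,0]
    - [1,0,0,0,0]
    - [1,0,0,0,0]

```text
clock: 54.1
tool_pos: [0.5285, -0.2623, 0.1971]
tcp_rot: [3.142, -0.001, -0.02]
ft_force: [0.6, 0.2, -0.5]
opening: 1.002
gripper_force: 0.0
```

```bash
python3 - <<'E'
from h import *
import pickle
w=pickle.load(open("w14.pkl","rb"));print("slot cam",ray(w,[(334.5,162.5)],.0435).round(4))
c=camera("wrist");pickle.dump(c,open("w15.pkl","wb"));im=c["pixels"]
o=get_obs();print(o["tool_pos"],o["tcp_rot"],o["clock"])
g=cv2.cvtColor(im,6)
u,v=proj(c,[.605,-.268,.038])[0].astype(int);print(u,v)
m=np.zeros_like(g);m[max(v-95,0):min(v+95,258),u-95:u+95]=((g<75)*255)[max(v-95,0):min(v+95,258),u-95:u+95]
m=cv2.morphologyEx(m,cv2.MORPH_OPEN,np.ones((9,9)))
k=max(cv2.findContours(m,0,1)[0],key=cv2.contourArea);h=cv2.convexHull(k)
e,r=cv2.minEnclosingCircle((ray(c,h[:,0],.038)[:,:2]*1000).astype(np.float32));print("disc",e,r,cv2.fitEllipse(h))
n,l,s,ce=cv2.connectedComponentsWithStats((g[v-60:v+60,u-40:u+40]>130).astype(np.uint8))
for i in range(1,n):
    if 20<s[i,4]<600: print("dot",ce[i]+[u-40,v-60],s[i],ray(c,ce[i]+[u-40,v-60],.072))
cv2.imwrite("pics/w15.png",cv2.resize(im[max(v-110,0):v+110,u-110:u+110],None,fx=2.6,fy=2.6,interpolation=2))
E
```

```text
slot cam [[0.5511 0.0307 0.0435]]
[ 0.52843138 -0.26234842  0.19714957] [ 3.14151671e+00 -7.93628642e-04 -2.03152983e-02] 54.15
329 141
disc (601.6450805664062, -269.0824890136719) 54.05244827270508 ((329.5030212402344, 142.29798889160156), (118.92581176757812, 127.13002014160156), 178.5327606201172)
dot [295.98051948  85.11688312] [  0   0  24  15 154] [[ 0.64473455 -0.24307453  0.072     ]]
dot [362.30107527  83.86021505] [61  0 19 10 93] [[ 0.64457809 -0.29292008  0.072     ]]
dot [331.49122807 143.65964912] [ 34  53  18  20 285] [[ 0.60185765 -0.26903701  0.072     ]]
dot [293.64197531 196.97530864] [  0 109  15  11  81] [[ 0.56079878 -0.23754522  0.072     ]]
dot [364.86842105 198.15789474] [ 70 113  10   7  38] [[ 0.55863016 -0.29546879  0.072     ]]
```

View pics/w15.png

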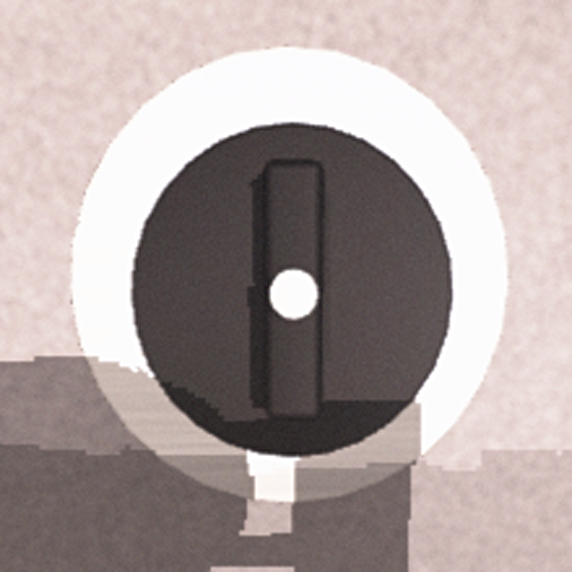

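The knob sits flat on the stand with its bar vertical in the image and its dot at (331,144). I grip it centred.

```bash
python3 -c "
from h import *
goto(.6017,-.2674,.09,-.02)"
```

```text
turn -0.004 | shift x 0.1467 y 0.0072 z 0.2143 at [ 0.5284 -0.2623  0.1971] yaw -0.020 t 54.1
```

Request:
jog_arm:
  commands:
    - [1,0.05,0.003,0.06,0]
    - [1,0.05,0.002,0.07,0]
    - [1,0.047,0.002,0.084,0]
    - [1,0,0,0,0]
    - [1,0,0,0,0]
    - [1,0,0,0,0]

```text
clock: 54.9
tool_pos: [0.6021, -0.2684, 0.0916]
tcp_rot: [3.141, -0.003, -0.021]
ft_force: [0.3, 0.2, 0.3]
opening: 0.999
gripper_force: 0.0
```

```bash
python3 -c "
from h import *
goto(.6017,-.2674,.051,-.02)"
```

```text
turn -0.017 | shift x -0.0008 y -0.0019 z 0.0813 at [ 0.6021 -0.2684  0.0916] yaw -0.021 t 54.9
```

Request:
jog_arm:
  commands:
    - [1,0,-0.002,0.04,0]
    - [1,0,0,0.04,0]
    - [1,0,0,0,0]
    - [0,0,0,0,0]
    - [0,0,0,0,0]
    - [0,0,0,0,0]
    - [0,0,0,0,0]
    - [0,0,0,0,0]
  grip_force: 25

```text
clock: 55.9
tool_pos: [0.6015, -0.2674, 0.0497]
tcp_rot: [3.142, 0.0, -0.022]
ft_force: [-0.4, -0.7, 0.7]
opening: 0.492
gripper_force: 0.0
```

Request:
jog_arm:
  commands:
    - [0,0,0,0,0]
    - [0,0,0,0,0]
    - [0,0,0,0,0]
    - [0,0,0,0,0]
    - [0,0,0,0,0]
    - [0,0,0,0,0]
    - [0,0,0,0,0]

```text
clock: 56.78
tool_pos: [0.6015, -0.2674, 0.0496]
tcp_rot: [-3.142, 0.0, -0.022]
ft_force: [-0.3, -0.3, -0.7]
opening: 0.204
gripper_force: 25.0
```

Request:
jog_arm:
  commands:
    - [0,0,0,-0.04,0]
    - [0,0,0,-0.08,0]
    - [0,0,0,-0.04,1]
    - [0,0,0,0,0.29]
    - [0,-0.029,-0.08,0,0]
    - [0,-0.029,-0.1,0,0]
    - [0,-0.03,-0.1,0,0]
    - [0,-0.03,-0.1,0,0]

```text
clock: 57.78
tool_pos: [0.5651, -0.0701, 0.1278]
tcp_rot: [3.141, 0.003, -0.125]
ft_force: [0.7, 0.7, -3.8]
opening: 0.199
gripper_force: 25.0
```

Request:
jog_arm:
  commands:
    - [0,-0.03,-0.1,0,0]
    - [0,-0.029,-0.1,0,0]
    - [0,0,0,0.03,0]
    - [0,0,0,0,0]
    - [0,0,0,0,0]

```text
clock: 58.4
tool_pos: [0.5496, 0.0303, 0.114]
tcp_rot: [3.141, 0.001, -0.126]
ft_force: [-0.2, -1.0, -3.5]
opening: 0.205
gripper_force: 25.0
```

```bash
python3 -c "
from h import *
goto(.5503,.0328,.0635,-.125);print(get_obs()['ft_force'])"
```

```text
turn -0.011 | shift x 0.0008 y -0.0051 z 0.1011 at [0.5496 0.0303 0.114 ] yaw -0.126 t 58.4
[-0.24607324 -1.00062129 -3.49914334]
```

Request:
jog_arm:
  commands:
    - [0,0.001,-0.004,0.03,0]
    - [0,0,0,0.03,0]
    - [0,0,0,0.02,0]
    - [0,0,0,0.014,0]
    - [0,0,0,0.007,0]
    - [0,0,0,0,0]

```text
clock: 59.15
tool_pos: [0.5506, 0.0333, 0.0641]
tcp_rot: [3.141, 0.0, -0.125]
ft_force: [-0.5, 0.4, -3.3]
opening: 0.206
gripper_force: 25.0
```

Request:
jog_arm:
  commands:
    - [0,0,0,0.0016,0]
    - [0,0,0,0,0]
    - [0,0,0,0,0.5]
    - [0,0,0,0,1]
    - [0,0,0,0,1]

```text
clock: 59.78
tool_pos: [0.5507, 0.0334, 0.0637]
tcp_rot: [-3.141, -0.0, -0.328]
ft_force: [0.8, -0.3, -3.1]
opening: 0.203
gripper_force: 25.0
```

Request:
jog_arm:
  commands:
    - [0,0,0,0.001,1]
    - [0,0,0,0,1]
    - [0,0,0,0,1]
    - [0,0,0,0,1]
    - [0,0,0,0,1]
    - [0,0,0,0,1]
    - [0,0,0,0,1]
    - [0,0,0,0,1]

```text
clock: 60.78
tool_pos: [0.5507, 0.0334, 0.0631]
tcp_rot: [-3.141, -0.0, -0.968]
ft_force: [0.2, -0.1, -2.8]
opening: 0.203
gripper_force: 25.0
```

Request:
jog_arm:
  commands:
    - [0,0,0,0,1]
    - [0,0,0,0,1]
    - [0,0,0,0,1]
    - [0,0,0,0,0.8]
    - [0,0,0,0,0.6]
    - [0,0,0,0,0.6]
    - [0,0,0,0,0]

```text
clock: 61.65
tool_pos: [0.5507, 0.0334, 0.0631]
tcp_rot: [-3.141, 0.0, -1.365]
ft_force: [-0.9, 0.2, -3.0]
opening: 0.204
gripper_force: 25.0
```

```bash
python3 -c "
from h import *
o=get_obs();print(o['torque'],o['tcp_rot'],o['ft_force'],o['tool_pos'])"
```

```text
[ 0.05843575  0.12327749 -0.02947333] [-3.14119124e+00  7.00802126e-05 -1.36460308e+00] [-0.86692292  0.21267342 -2.99196709] [0.55070506 0.03336376 0.06307315]
```

Request:
jog_arm:
  commands:
    - [0,0,0,0.001,0.4]
    - [0,0,0,0.001,0.4]
    - [0,0,0,0,0.1]
    - [0,0,0,0,0]

```text
clock: 62.15
tool_pos: [0.551, 0.0334, 0.0631]
tcp_rot: [-3.14, -0.0, -1.437]
ft_force: [-3.8, 0.2, 7.2]
opening: 0.204
gripper_force: 25.0
```

```bash
python3 -c "
from h import *
o=get_obs();print(o['torque'],o['tcp_rot'],o['ft_force'],o['tool_pos'])"
```

```text
[0.19686548 1.46070364 0.29522179] [-3.14043274e+00 -1.71990849e-04 -1.43675214e+00] [-3.84573007  0.16793014  7.22239888] [0.55102312 0.03339414 0.06305729]
```

Request:
jog_arm:
  commands:
    - [0.3,0,0,0,0]
    - [0.4,0,0,0,0]
    - [0.5,0,0,0,0]
    - [0.5,0,0,0,0]
    - [0.5,0,0,0,0]
    - [0.5,0,0,-0.06,0]
    - [0.6,0,0,-0.12,0]
    - [0.6,0,0,-0.12,0]

```text
clock: 63.15
tool_pos: [0.5502, 0.0331, 0.2133]
tcp_rot: [3.141, -0.0, -1.437]
ft_force: [1.3, 0.1, 0.7]
opening: 0.588
gripper_force: 0.0
```

Request:
jog_arm:
  commands:
    - [0.6,-0.06,0,-0.1,0]
    - [0.6,-0.06,0,0,0]
    - [0.6,0,0,0,0]
    - [0.6,0,0,0,0]
    - [0.6,0,0,0,0]

```text
clock: 63.78
tool_pos: [0.5425, 0.0921, 0.2614]
tcp_rot: [3.141, -0.0, -1.438]
ft_force: [0.1, -0.3, 0.1]
opening: 0.602
gripper_force: 0.0
```

```bash
python3 - <<'E'
from h import *
c=camera("wrist");im=c["pixels"];g=cv2.cvtColor(im,6);o=get_obs();print(o["tool_pos"],o["tcp_rot"],o["clock"])
u,v=proj(c,[.5505,.0325,.0515])[0].astype(int);print(u,v)
m=np.zeros_like(g);S=np.s_[max(v-85,0):min(v+85,258),u-85:u+85];m[S]=((g<75)*255)[S]
m=cv2.morphologyEx(m,cv2.MORPH_OPEN,np.ones((9,9)));k=max(cv2.findContours(m,0,1)[0],key=cv2.contourArea);h=cv2.convexHull(k)
e,r=cv2.minEnclosingCircle((ray(c,h[:,0],.0515)[:,:2]*1000).astype(np.float32));print("disc",e,r)
n,l,s,ce=cv2.connectedComponentsWithStats((g[v-40:v+40,u-30:u+30]>130).astype(np.uint8))
for i in range(1,n):
    if 20<s[i,4]<600: print("dot",ce[i]+[u-30,v-40],s[i],ray(c,ce[i]+[u-30,v-40],.0855))
C=np.array([.5497,.0308]);R=np.array([[.9922,.1247],[-.1247,.9922]])
for q in[(-57,66.5),(57,66.5),(-57,-66.5),(57,-66.5)]:
    t=C+R@np.array(q)/1000;p=proj(c,[*t,.042])[0]
    if 0<p[1]<250: cas(c,t,z=.042,half=50,bias=0)
    else: print(p)
t=camera("top");cas
cv2.imwrite("pics/end.png",t["pixels"])
E
```

```text
[0.54254364 0.09206224 0.26140441] [ 3.14074006e+00 -4.45614798e-04 -1.43778032e+00] 63.825
325 161
disc (549.8850708007812, 31.767839431762695) 54.15409851074219
dot [326.0257732  160.55670103] [ 24  32  15  16 194] [[0.55017216 0.0308252  0.0855    ]]
5 rect [0.4914 0.1202 0.0502 0.0142 0.1785] ctr+bias [0.4914 0.1202] span expect .0645x.031
10 rect [ 0.6138  0.083   0.0649  0.0162 -0.1497] ctr+bias [0.6138 0.083 ] span expect .0645x.031
15 rect [ 0.4859 -0.0278  0.0643  0.0301 -0.1267] ctr+bias [ 0.4859 -0.0278] span expect .0645x.031
15 rect [ 0.5985 -0.0413  0.0642  0.0301 -0.1267] ctr+bias [ 0.5985 -0.0413] span expect .0645x.031
```

Request:
jog_arm:
  commands:
    - [0.6,-0.1,0,0,0]
    - [0.6,-0.1,0,0,0]
    - [0.6,0,0,0,0]
    - [0.6,0,0,0,0]
    - [0.6,0,0,0,0]

```text
clock: 64.5
tool_pos: [0.5294, 0.1909, 0.2618]
tcp_rot: [3.141, -0.0, -1.438]
ft_force: [0.7, -0.8, 1.3]
opening: 0.598
gripper_force: 0.0
```

```bash
python3 - <<'E'
from h import *
c=camera("wrist")
C=np.array([.5497,.0308]);R=np.array([[.9922,.1247],[-.1247,.9922]])
for q in[(-57,66.5),(57,66.5),(-57,-66.5),(57,-66.5)]:
    t=C+R@np.array(q)/1000;p,a=cas(c,t,z=.042,half=50,bias=0);print((R.T@(p-t)*1e3).round(1),round(a+.125,3))
E
```

```text
14 rect [ 0.4996  0.1047  0.0643  0.0302 -0.1217] ctr+bias [0.4996 0.1047] span expect .0645x.031
[-1.9  0.6] 0.003
15 rect [ 0.6149  0.0903  0.0642  0.0301 -0.1227] ctr+bias [0.6149 0.0903] span expect .0645x.031
[0.3 0.7] 0.002
5 rect [ 0.471  -0.0183  0.0323  0.015  -0.1142] ctr+bias [ 0.471  -0.0183] span expect .0645x.031
[-15.   8.] 0.011
0 rect [0. 0. 0. 0. 0.] ctr+bias [0. 0.] span expect .0645x.031
[-598.6  -32.6] 0.125
```

All four cassettes are seated and the knob is home and locked, so I hand in the job. The missing readings for pockets 3 and 4 in that last view come from the view, not the cassettes: both measured correctly in the view before it.

```bash
python3 -c "
from rig import env
print(env.close_job())"
```

```text
the job is handed in; nothing more can be done
None
```

I handed the job in at about 65 s; no verdict came back, but my last camera checks showed all four cassettes seated within about 2 mm, the knob down and turned to its clockwise stop, and the test block flat in its tray when last seen, before the knob went back.

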